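# Check acrylic covers on a three-point fixture with a touch stylus

### The arm

A 6-joint arm with a two-finger parallel gripper is mounted at the origin on the work surface. World frame = base frame: x ahead of the robot, y to its left, z up, the work surface at z = 0. Lengths are in m, angles in rad, forces in N, time in s.
With the tool pointing down it reaches from about 0.25 to 0.725 m from the base axis. Payload 4 kg.
Tool frame: the origin (TCP) lies at the very end of the fingers, on their centre line; the grasp point (between the pads) lies 19 mm behind it; z points along the fingers, x is the direction in which the jaws open and shut, and the axes are right-handed (so a half turn about z gives the same grasp; the last joint's range is limited). The gripper opens to 85 mm and grips with 20 to 120 N. Pads are 22 mm wide; open, the fingers measure 114 mm over their backs; the gripper's body (76 mm by 85 mm) begins 54 mm behind the grasp point. The pads swing forward as they close: fully open they stand 13 mm farther back than shut.
Start: joints at [-1.283, 0.241, 0.005, 1.335, 0, 1.571], TCP at [0.142, -0.479, 0.231] pointing down, gripper open.
Joint ranges: [-2.72, 2.72], [-1.05, 1.87], [-1.09, 1.28], [-1.99, 2.15], [-1.42, 1.44], [-3.14, 3.14]. Speed limits (rad/s): [2.79, 2.79, 3.14, 3.14, 3.14, 3.14].

### API

Orientations are given as a unit quaternion [w, x, y, z].
In Python, from rig import * gives the robot as it stands.
- The arm moves only by the tool apply_moves, never from a script. Its argument "rows" is a list that holds one entry, the list of rows, each a list of 7 numbers: the shift along the world's x, y, z in cm, then the turn, a rotation vector about the world's x, y, z in rad, then the finger opening in cm, from 0 to 8.54. In form: [[[x, y, z, wx, wy, wz, grip], ...]]. A call has 1 to 20 rows; each row is the pose to reach, as a shift and turn from the pose measured when the call began; what a row does not reach only later rows make up. A row lasts 1/12 s, in which the tool goes at most 41.7 mm and 7.16 degrees, less where a joint would pass 70% of its speed; a pose out of reach is approached as far as the arm can. A call with a gripper value outside its range is refused whole. The fingers move at their own pace and stop on an object; "grip_force" is the grip in N (left out, the last holds). Time passes only in rows, so rows that repeat a pose let the fingers close. It gives the time, the measured TCP pose, the force and the opening at its end, in the units of the state.
- get_obs(): the state, without advancing time (a new reading comes with each control period).
- grab_frame(name): name is "scene" or "top" or "wrist"; returns (picture, depth): 480x640x3 uint8, red, green, blue; 480x640 float32, m along the optical axis (not along the pixel's ray), 0 where there is no reading.
- camera_info(name): a dict with "fx", "fy", "cx", "cy" (pixels), "rvec" (rotation vector, rad) and "tvec" (3), from world to camera coordinates, as OpenCV has them. Camera axes: x right, y down, z forward; pixel columns grow to the right and rows downward; lengths in m; the calibration is good to about 2 mm. A picture is of the moment at which its call begins: read the wrist's pose just before it. camera_info takes no time and is no camera call; for the wrist camera it gives the pose at the moment of the call.
- finish_job(): hands the job in, once; it reports no verdict.
The state is a dict: "clock": time; "joint_pos": joint angles; "qvel": joint speeds; "tau": joint torques, N m; "tool_pos": TCP position; "orientation": TCP orientation; "contact_force": force on the tool from outside, world axes, zero at the start; "wrist_torque": the same for the moment, N m; "finger_gap": finger opening in m.
Only numpy, scipy, OpenCV 4.12 (cv2) and the standard library are available. Lean on these libraries where they do the work, as an engineer would, in place of code of your own. Each camera call takes 0.05 s, during which the arm holds its last target.

### The job

Put every white acrylic cover panel that is on the bench into the fixture nest with its own colour, lying flat with the dot end at the end stop, and push each one fully home against its two dowels and its end stop. Then take the touch stylus out of its stand and, holding it upright, gently touch its tip first on the black spot of the brass datum button and then on the coloured dots of the seated panels, in the order red, yellow, blue (skipping any that is missing). Put the stylus back in its stand, then clear the checked panels from the fixture into the grey tray, lying flat inside it (stacked if you like), and leave the other things on the bench where they are.

Things in the scene. Friction and masses are not known exactly. Their poses are not given: they have to be found in the camera images.
- fixture: Fixed dark grey metal checking fixture: a plate 155 (x) by 390 (y) by 12 mm, top 12 mm above the bench. Origin under its centre; x points from the near edge to the far edge with the end stops, z up. Three identical nests along y, 115 mm apart, each marked by a 20 mm disc of its colour on the plate, 62 mm nearer (-x) than the nest's middle.
- nest_red (a point): The red nest (+y end of the fixture): where the underside's middle of a seated red panel lies, on the plate's top; axes parallel to the fixture's. Two 8 mm steel dowels, 12 mm high, at x = -33 and +33, y = +34 mm bear on the panel's +y side (y = +30). A 14 mm high stop at the +x end, pad face at x = +45, y = 0 mm. The -x side is open, and 47 mm of the -y side.
- nest_yellow (a point): The yellow nest (middle of the fixture): where the underside's middle of a seated yellow panel lies, on the plate's top; axes parallel to the fixture's. Two 8 mm steel dowels, 12 mm high, at x = -33 and +33, y = +34 mm bear on the panel's +y side (y = +30). A 14 mm high stop at the +x end, pad face at x = +45, y = 0 mm. The -x side is open, and 47 mm of the -y side.
- nest_blue (a point): The blue nest (-y end of the fixture): where the underside's middle of a seated blue panel lies, on the plate's top; axes parallel to the fixture's. Two 8 mm steel dowels, 12 mm high, at x = -33 and +33, y = +34 mm bear on the panel's +y side (y = +30). A 14 mm high stop at the +x end, pad face at x = +45, y = 0 mm. The -x side is open, and 47 mm of the -y side.
- datum (a point): Middle of the top of the brass datum button on the fixture, marked with a black spot 12 mm across. The button is 20 mm across and stands 10 mm above the plate (22 mm above the bench) at fixture x = +58, y = +172 mm.
- panel_red: White acrylic cover panel with a red dot, a loose flat plate 90 mm (its x) by 60 mm (its y) by 8 mm, about 50 g, starting flat on the bench, dot up. Origin at the middle of its underside, z up. When seated its x axis agrees with the nest's x axis. None if this panel is absent.
- panel_yellow: White acrylic cover panel with a yellow dot, a loose flat plate 90 mm (its x) by 60 mm (its y) by 8 mm, about 50 g, starting flat on the bench, dot up. Origin at the middle of its underside, z up. When seated its x axis agrees with the nest's x axis. None if this panel is absent.
- panel_blue: White acrylic cover panel with a blue dot, a loose flat plate 90 mm (its x) by 60 mm (its y) by 8 mm, about 50 g, starting flat on the bench, dot up. Origin at the middle of its underside, z up. When seated its x axis agrees with the nest's x axis. None if this panel is absent.
- dot_red (a point): Middle of the red dot (14 mm across) on the top face of the red panel, at x = +26, y = +11 mm in the panel's frame, 8 mm above its underside; +x is the dot end of the panel. None if absent.
- dot_yellow (a point): Middle of the yellow dot (14 mm across) on the top face of the yellow panel, at x = +18, y = -12 mm in the panel's frame, 8 mm above its underside; +x is the dot end of the panel. None if absent.
- dot_blue (a point): Middle of the blue dot (14 mm across) on the top face of the blue panel, at x = +29, y = +2 mm in the panel's frame, 8 mm above its underside; +x is the dot end of the panel. None if absent.
- stylus: Touch stylus, 0.13 kg, 124 mm long, upright in its stand. Origin at the middle of the underside of its black guard disc (38 mm across, z 0 to 6 mm), z up along the stylus. Above the guard the round grey grip to take it by, 22 mm across, z 6 to 60 mm, and a 25 mm cap to 64 mm; below it a steel stem, 14 mm across, to z = -46 mm, and the plunger to z = -60 mm.
- stylus_tip (a point): Lowest point of the red ball (5 mm across) on the stylus's spring plunger, 60 mm below the guard's underside when out. Pressed, it gives way up to 8 mm into the stem, with 0.5 N at first touch rising to 2.5 N at full travel; past that is a hard stop. A press of 2 to 4 mm makes a good reading.
- tray_in (a point): Middle of the inner floor of the fixed grey tray for checked panels, 4 mm above the bench. The tray is open at the top, 170 mm (x) by 150 mm (y) outside, inner floor 162 by 142 mm, walls 20 mm high; z up.
- stand_rest (a point): Middle of the rim of the fixed stylus stand, 80 mm above the bench: where the stylus's origin lies when its guard rests on the rim with the stem in the tube. The stand is an upright tube, 40 mm outside and 23 mm inside diameter, on a foot 72 mm across and 10 mm high.
- solvent_bottle: Bystander, to be left alone: White squeeze bottle with a blue cap, 44 mm across, 120 mm high; origin under its middle.
- tape_roll: Bystander, to be left alone: Roll of yellow tape lying flat, 88 mm across, 24 mm high; origin under its middle.
- calipers: Bystander, to be left alone: Steel calipers lying flat, 190 mm long; origin under the middle of the beam.
- screwdriver: Bystander, to be left alone: Green-handled screwdriver lying flat, 180 mm long.
- paint_tin: Bystander, to be left alone: Steel tin, 68 mm across, 75 mm high.
- brush_jar: Bystander, to be left alone: Green glass jar, 70 mm across, 100 mm high.
- spring_clamp: Bystander, to be left alone: Grey and orange spring clamp lying flat, 110 mm long.
- offcut: Bystander, to be left alone: White acrylic offcut strip lying flat, 130 by 25 by 6 mm; not one of the panels.

How it is judged:
On the way, in this order (a step that is already met when the one before it is completed fails the run):
1. every panel present is fully home in its own nest (x of panel_red in the frame of nest_red between -0.0015 and 0.002 m and y of panel_red in the frame of nest_red between -0.0015 and 0.002 m and z of panel_red in the frame of nest_red between -0.002 and 0.003 m and angle between the x axis of panel_red and the x axis of nest_red, either way round below 0.025 rad and x of dot_red in the frame of nest_red above 0 m and linear speed of each of panel_red, panel_yellow, panel_blue below 0.02 m/s and x of panel_yellow in the frame of nest_yellow between -0.0015 and 0.002 m and y of panel_yellow in the frame of nest_yellow between -0.0015 and 0.002 m and z of panel_yellow in the frame of nest_yellow between -0.002 and 0.003 m and angle between the x axis of panel_yellow and the x axis of nest_yellow, either way round below 0.025 rad and x of dot_yellow in the frame of nest_yellow above 0 m and x of panel_blue in the frame of nest_blue between -0.0015 and 0.002 m and y of panel_blue in the frame of nest_blue between -0.0015 and 0.002 m and z of panel_blue in the frame of nest_blue between -0.002 and 0.003 m and angle between the x axis of panel_blue and the x axis of nest_blue, either way round below 0.025 rad and x of dot_blue in the frame of nest_blue above 0 m), for 0.2 s.
2. the upright stylus touches the datum button's black spot (distance between stylus_tip and datum below 0.006 m and contact force between stylus and fixture above 0.3 N and angle between stylus's own z axis and vertical below 0.25 rad), for 0.2 s.
3. the upright stylus touches the red dot of the seated panel (x of panel_red in the frame of nest_red between -0.0015 and 0.002 m and y of panel_red in the frame of nest_red between -0.0015 and 0.002 m and z of panel_red in the frame of nest_red between -0.002 and 0.003 m and angle between the x axis of panel_red and the x axis of nest_red, either way round below 0.025 rad and x of dot_red in the frame of nest_red above 0 m and distance between stylus_tip and dot_red below 0.007 m and contact force between stylus and panel_red above 0.3 N and angle between the z axis of stylus and the z axis of panel_red, either way round below 0.25 rad), for 0.2 s.
4. the upright stylus touches the yellow dot of the seated panel (x of panel_yellow in the frame of nest_yellow between -0.0015 and 0.002 m and y of panel_yellow in the frame of nest_yellow between -0.0015 and 0.002 m and z of panel_yellow in the frame of nest_yellow between -0.002 and 0.003 m and angle between the x axis of panel_yellow and the x axis of nest_yellow, either way round below 0.025 rad and x of dot_yellow in the frame of nest_yellow above 0 m and distance between stylus_tip and dot_yellow below 0.007 m and contact force between stylus and panel_yellow above 0.3 N and angle between the z axis of stylus and the z axis of panel_yellow, either way round below 0.25 rad), for 0.2 s.
5. the upright stylus touches the blue dot of the seated panel (x of panel_blue in the frame of nest_blue between -0.0015 and 0.002 m and y of panel_blue in the frame of nest_blue between -0.0015 and 0.002 m and z of panel_blue in the frame of nest_blue between -0.002 and 0.003 m and angle between the x axis of panel_blue and the x axis of nest_blue, either way round below 0.025 rad and x of dot_blue in the frame of nest_blue above 0 m and distance between stylus_tip and dot_blue below 0.007 m and contact force between stylus and panel_blue above 0.3 N and angle between the z axis of stylus and the z axis of panel_blue, either way round below 0.25 rad), for 0.2 s.
At the end, for the whole second after the job is handed in: Every panel present lies flat and at rest inside the tray (its middle within 40 mm along and 45 mm across of the tray's middle, on the floor or on other panels), and the stylus stands upright at rest in its stand, its guard on the rim (within 7 mm of the rim's middle) (x of panel_red in the frame of tray_in between -0.04 and 0.04 m and y of panel_red in the frame of tray_in between -0.045 and 0.045 m and z of panel_red in the frame of tray_in between -0.003 and 0.022 m and angle between each of panel_red, panel_yellow, panel_blue's own z axis and vertical below 0.15 rad and linear speed of each of panel_red, panel_yellow, panel_blue, stylus below 0.02 m/s and x of panel_yellow in the frame of tray_in between -0.04 and 0.04 m and y of panel_yellow in the frame of tray_in between -0.045 and 0.045 m and z of panel_yellow in the frame of tray_in between -0.003 and 0.022 m and x of panel_blue in the frame of tray_in between -0.04 and 0.04 m and y of panel_blue in the frame of tray_in between -0.045 and 0.045 m and z of panel_blue in the frame of tray_in between -0.003 and 0.022 m and distance between stylus and stand_rest below 0.007 m and angle between stylus's own z axis and vertical below 0.1 rad); the robot touches nothing.
It fails at once if another thing on the bench is moved by more than 30 mm (distance of any of solvent_bottle, tape_roll, calipers, screwdriver, paint_tin, brush_jar, spring_clamp, offcut from where it was at the start of the episode above 0.03 m).
It fails at once if the stylus is rammed: more than 20 N on a panel or the datum button (contact force between stylus and panel_red above 20 N or contact force between stylus and panel_yellow above 20 N or contact force between stylus and panel_blue above 20 N or contact force between stylus and fixture above 20 N).
Of panel_red, panel_yellow, panel_blue only 2 to 3 are there at a start; the rules pass over those that are not, and their reading is None.
At some moment in a run one of panel_red, panel_yellow, panel_blue may be knocked a few centimetres aside while the robot is not near it.
It also fails if it takes over 210 s, if anything falls off the work surface, if the arm or the gripper's body presses on something with over 40 N, if the wrist force passes 120 N, or if a joint passes its speed limit or range.

## Working session

There is one attempt and no reset: what is moved stays moved. The work goes in short steps, Python scripts to look and compute and a tool call to move; the robot and the scene stay as the last step left them, time stands still between calls to the robot, and variables do not carry over. Pictures are saved under pics/ and viewed, and the job is handed in when it is done.

Besides the shell and the picture viewer there is one more tool, called after "Emit:" as name(argument=value, ...), one argument or row to a line, values as JSON. apply_moves: Moves the arm, as the interface text tells. Its arguments: {"type":"object","properties":{"rows":{"type":"array"},"grip_force":{"type":"number"}},"required":["rows"]}

```bash
ls; mkdir -p pics; cat > h.py <<'E'
from rig import *
import numpy as np, cv2
def cam(n):
    c=camera_info(n);K=np.array([[c['fx'],0,c['cx']],[0,c['fy'],c['cy']],[0,0,1.]])
    R,_=cv2.Rodrigues(np.array(c['rvec'],float));return K,R,np.array(c['tvec'],float).ravel()
def ray(c,u,v,z):
    K,R,t=c;o=-R.T@t;d=R.T@np.linalg.inv(K)@np.array([u,v,1.]);return o+d*(z-o[2])/d[2]
def proj(c,p):
    K,R,t=c;q=K@(R@np.array(p,float)+t);return q[:2]/q[2]
def save(n,im):
    cv2.imwrite('pics/'+n,im[:,:,::-1])
E
python3 - <<'E'
from h import *
print(get_obs())
for n in('scene','top','wrist'):
    print(n,camera_info(n)); im,d=grab_frame(n); save(n+'0.png',im); np.savez(n+'0.npz',im=im,d=d)
E
```

```text
pics
{'clock': 0.0, 'joint_pos': array([-1.28300370e+00,  2.41443115e-01,  3.74406829e-03,  1.33518771e+00,
        2.58597888e-05,  1.57078844e+00]), 'qvel': array([-0.00129644,  0.00034559,  0.00036473, -0.00128795,  0.00209667,
       -0.0006139 ]), 'tau': array([ 6.90427009e-05, -3.72320795e+01,  2.52406114e+01,  1.70915894e-02,
        5.90059031e-06,  2.18049323e-06]), 'tool_pos': array([ 0.14175026, -0.47884149,  0.23040547]), 'orientation': array([-6.35818286e-04,  8.01199871e-01, -5.98395918e-01, -8.29683833e-04]), 'contact_force': array([ 0.18359776,  0.04304738, -0.34693386]), 'wrist_torque': array([-0.0351519 , -0.00017861,  0.00039542]), 'finger_gap': 0.0854021542176674}
scene {'fx': 506.69690515857616, 'fy': 506.69690515857616, 'cx': 324.01703292745265, 'cy': 239.35551116340616, 'rvec': array([ 1.65393279,  1.93415005, -0.75507669]), 'tvec': array([ 0.06635228, -0.35277942,  1.56085772])}
top {'fx': 460.99005667638653, 'fy': 460.99005667638653, 'cx': 319.14446902655794, 'cy': 233.5285200142647, 'rvec': array([ 2.12730016, -2.10612667,  0.20537146]), 'tvec': array([-0.01810427,  0.56496706,  1.1711408 ])}
wrist {'fx': 384.2719268401163, 'fy': 384.2719268401163, 'cx': 324.9635645228285, 'cy': 237.439108424083, 'rvec': array([-2.2974879 ,  1.71675241,  0.28535075]), 'tvec': array([-0.49737406, -0.04071868,  0.38101478])}
```

View pics/top0.png

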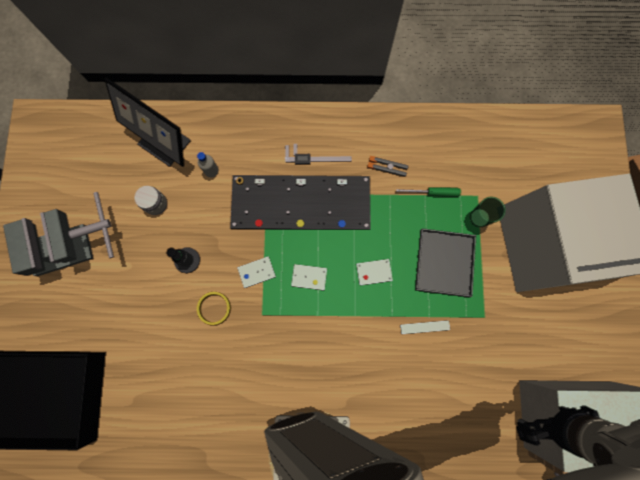

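View pics/scene0.png

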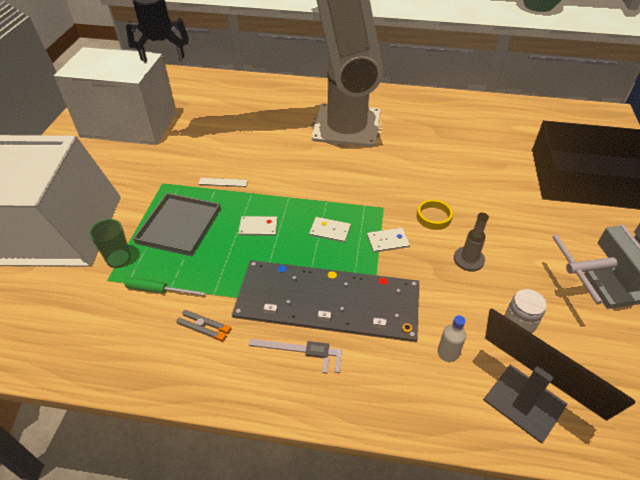

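View pics/wrist0.png

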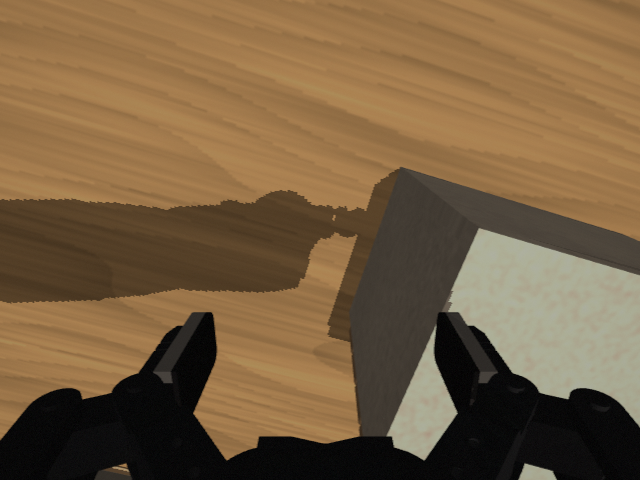

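All three panels are there: dots at about (246,276) blue, (315,282) yellow and (366,277) red in the top view. The fixture is around (300,203), the tray around (445,263) and the stylus around (183,258). Next I'll measure coarsely.

```bash
cat > meas.py <<'E'
from h import *
def blobs(mask,mn=8):
    n,l,s,c=cv2.connectedComponentsWithStats(mask.astype(np.uint8));return [(c[i],s[i,4],l==i) for i in range(1,n) if s[i,4]>=mn]
def masks(im):
    h=cv2.cvtColor(im,cv2.COLOR_RGB2HSV);H,S,V=[h[...,i].astype(int) for i in range(3)]
    return dict(red=((H<6)|(H>174))&(S>150)&(V>90),yellow=(H>22)&(H<34)&(S>140)&(V>120),blue=(H>105)&(H<130)&(S>120)&(V>70),white=(S<45)&(V>150))
E
python3 - <<'E'
from meas import *
d=np.load('top0.npz');im=d['im'];dep=d['d'];c=cam('top')
m=masks(im)
for k in m:
    for ce,a,mk in blobs(m[k],8):
        if a<3000 and 150<ce[1]<340 : print(k,ce.round(1),a,ray(c,*ce,0.012 if k!='white' else .008).round(4), cv2.minAreaRect(np.argwhere(mk)[:,::-1].astype(np.float32))[1:])
print('corners of fixture',[ray(c,u,v,.012).round(3) for u,v in [(232,176),(370,176),(370,230),(231,230)]])
print('tray',[ray(c,u,v,.024).round(3) for u,v in [(420,230),(475,235),(471,297),(416,293)]])
s=np.load('scene0.npz');c=cam('scene')
m=masks(s['im'])
for k in m:
    for ce,a,mk in blobs(m[k],8):
        if a<3000 and 170<ce[1]<340 and 120<ce[0]<450: print(k,ce.round(1),a,ray(c,*ce,0.012 if k!='white' else .008).round(4))
E
```

```text
red [258.3 222.5] 46 [0.6033 0.1566 0.012 ] ((6.708203315734863, 7.155416965484619), 63.43495178222656)
red [365.1 276.9] 8 [ 0.4554 -0.1379  0.012 ] ((2.0, 2.0), 90.0)
yellow [299.8 223. ] 41 [0.603  0.0417 0.012 ] ((6.0, 6.0), 90.0)
yellow [314.9 281.9] 8 [ 0.4405 -0.0021  0.012 ] ((2.0, 2.0), 90.0)
yellow [213.2 307.7] 215 [0.3689 0.2689 0.012 ] ((31.11269760131836, 32.52690887451172), 45.0)
blue [200.8 156. ] 40 [0.7963 0.3278 0.012 ] ((6.0, 6.0), 90.0)
blue [341.4 223.1] 44 [ 0.6039 -0.0735  0.012 ] ((6.0, 7.0), 90.0)
blue [246. 276.] 9 [0.4546 0.1847 0.012 ] ((2.0, 2.0), 90.0)
white [288.1 155.7] 52 [0.8009 0.0791 0.008 ] ((15.205260276794434, 7.155416965484619), 63.43495178222656)
white [330.4 158. ] 122 [ 0.7951 -0.0422  0.008 ] ((3.0, 39.0), 90.0)
white [390.  165.8] 12 [ 0.7732 -0.2121  0.008 ] ((2.8284268379211426, 2.8284268379211426), 45.0)
white [259.5 180.5] 31 [0.7261 0.1582 0.008 ] ((3.0, 7.0), 90.0)
white [300.6 181.1] 41 [0.7254 0.0418 0.008 ] ((5.0, 7.0), 90.0)
white [341.8 181.5] 32 [ 0.7254 -0.0749  0.008 ] ((3.0, 8.0), 90.0)
white [145.9 196.5] 372 [0.6762 0.476
[... 1111 characters left out ...]

white [271.8 232.7] 12 [ 0.4929 -0.12    0.008 ]
white [400.6 236.4] 9 [0.4556 0.1909 0.008 ]
white [252.9 263.2] 11 [ 0.5949 -0.1412  0.008 ]
white [413.4 282.8] 9 [0.594  0.2265 0.008 ]
white [185.1 290.5] 72 [ 0.695  -0.2687  0.008 ]
white [398.1 289.9] 8 [0.6193 0.1938 0.008 ]
white [287.7 300.9] 9 [ 0.687  -0.0407  0.008 ]
white [341.5 308. ] 8 [0.6871 0.0766 0.008 ]
white [237.9 310.3] 14 [ 0.7277 -0.1402  0.008 ]
white [319.7 312.8] 9 [0.7066 0.0325 0.008 ]
white [326.9 314. ] 21 [0.7073 0.048  0.008 ]
white [396.3 314.9] 9 [0.6864 0.1936 0.008 ]
white [199.7 321. ] 29 [ 0.7666 -0.2118  0.008 ]
white [380.  319.5] 8 [0.7035 0.1603 0.008 ]
white [411.9 333.6] 13 [0.7277 0.2279 0.008 ]
```

```bash
python3 - <<'E'
from h import *
from scipy.spatial.transform import Rotation as Ro
o=get_obs();K,R,t=cam('wrist');T=Ro.from_quat(np.roll(o['orientation'],-1)).as_matrix()
print('cam pos in tool',(T.T@(-R.T@t-o['tool_pos'])).round(4),'\ncam axes in tool cols xyz\n',(T.T@R.T).round(3))
E
```

```text
cam pos in tool [-0.0013 -0.0831 -0.1423] 
cam axes in tool cols xyz
 [[ 1.    -0.001 -0.001]
 [ 0.001  0.947  0.32 ]
 [ 0.001 -0.32   0.947]]
```

Emit:
apply_moves(
  rows=[
    [[2, 3, 3, 0, 0, 0.12, 7.6], [4, 6, 5, 0, 0, 0.24, 7.6], [6, 9, 5, 0, 0, 0.36, 7.6], [8, 12, 5, 0, 0, 0.48, 7.6], [10, 15, 5, 0, 0, 0.6, 7.6], [12, 18, 5, 0, 0, 0.72, 7.6], [14, 21, 5, 0, 0, 0.84, 7.6], [16, 24, 5, 0, 0, 0.96, 7.6], [18, 27, 5, 0, 0, 1.08, 7.6], [20, 30, 5, 0, 0, 1.2, 7.6], [22, 33, 5, 0, 0, 1.32, 7.6], [24, 36, 5, 0, 0, 1.44, 7.6], [26, 39, 5, 0, 0, 1.56, 7.6], [28, 42, 5, 0, 0, 1.68, 7.6], [30, 45, 5, 0, 0, 1.8, 7.6], [32, 48, 5, 0, 0, 1.92, 7.6], [34, 50, 5, 0, 0, 2.04, 7.6], [36, 52, 5, 0, 0, 2.16, 7.6], [36, 52, 5, 0, 0, 2.28, 7.6], [36, 52, 5, 0, 0, 2.4, 7.6]],
  ],
  grip_force=20,
)

```text
clock: 1.82
tool_pos: [0.5024, 0.0425, 0.2795]
orientation: [0.0, 0.846, 0.534, -0.002]
contact_force: [-0.4, -0.5, -0.5]
finger_gap: 0.0758
```

Emit:
apply_moves(
  rows=[
    [[0, 0, 0, 0, 0, 0.12, 7.6], [0, 0, 0, 0, 0, 0.24, 7.6], [0, 0, 0, 0, 0, 0.36, 7.6], [0, 0, 0, 0, 0, 0.45, 7.6], [0, 0, 0, 0, 0, 0.45, 7.6], [0, 0, 0, 0, 0, 0.45, 7.6]],
  ],
)

```text
clock: 2.32
tool_pos: [0.5022, 0.0425, 0.2792]
orientation: [0.0, 0.706, 0.708, -0.002]
contact_force: [0.2, -0.5, 0.6]
finger_gap: 0.0759
```

```bash
cat > snap.py <<'E'
from h import *
import sys,pickle
n=sys.argv[1]; which=sys.argv[2] if len(sys.argv)>2 else 'wrist'
o=get_obs();c=cam(which);im,d=grab_frame(which);save(n+'.png',im);pickle.dump((o,c,im,d),open(n+'.pkl','wb'))
T=cv2.Rodrigues(np.array([0,0,0.]))[0]
from scipy.spatial.transform import Rotation as Ro
M=Ro.from_quat(np.roll(o['orientation'],-1)).as_matrix()
print(o['clock'],o['tool_pos'].round(4),'jawyaw',np.degrees(np.arctan2(M[1,0],M[0,0])).round(2),'z',M[:,2].round(4),o['contact_force'].round(2),o['finger_gap'],o['joint_pos'].round(3))
E
python3 snap.py w1
```

```text
2.3167 [0.5022 0.0425 0.2792] jawyaw 90.15 z [-0.0022 -0.0026 -1.    ] [ 0.24 -0.5   0.56] 0.0759223802365043 [ 0.086  0.236  0.123  1.46  -0.002  0.083]
```

View pics/w1.png

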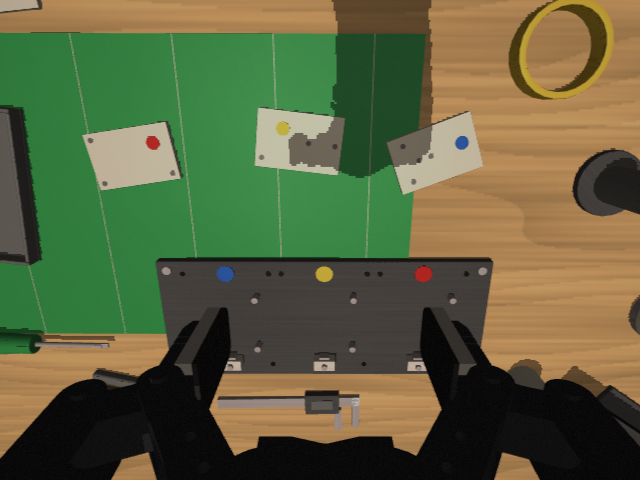

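The wrist view shows the panel dots at (153,143) red, (283,128) yellow and (461,143) blue. The nest discs are at (225,274), (324,274) and (423,274).

```bash
python3 - <<'E'
from meas import *
import pickle
o,c,im,d=pickle.load(open('w1.pkl','rb'));m=masks(im);dots={}
L=dict(red=(26,11),yellow=(18,-12),blue=(29,2))
dk={}
for k in('red','yellow','blue'):
    for ce,a,mk in blobs(m[k],60):
        if a<500:
            pan=ce[1]<200; p=ray(c,*ce,.008 if pan else .012); print(k,ce.round(1),a,p.round(4))
            if pan: dots[k]=(ce,p)
            else: dk[k]=p
print(np.degrees(np.arctan2(-(dk['red']-dk['blue'])[0],(dk['red']-dk['blue'])[1])), np.linalg.norm(dk['red']-dk['blue']))
h=cv2.cvtColor(im,cv2.COLOR_RGB2HSV).astype(int)
pm=(h[...,1]<75)&(h[...,2]>70)&(np.arange(480)[:,None]<220)&(np.arange(480)[:,None]>90)
for k in dots: pm|=m[k]&(np.arange(480)[:,None]<220)
pm=cv2.morphologyEx(pm.astype(np.uint8),cv2.MORPH_CLOSE,np.ones((5,5)))
save('pm.png',np.dstack([pm*255]*3))
for ce,a,mk in blobs(pm,1500):
    pts=np.argwhere(mk)[:,::-1].astype(np.float32)
    W=np.array([ray(c,*p,.008)[:2] for p in pts],np.float32)*1000
    r=cv2.minAreaRect(W);print(ce.round(0),a,np.array(r[0]).round(1),np.round(r[1],1),r[2])
    for k,(pc,p) in dots.items():
        if np.linalg.norm(pc-ce)<60:
            v=p[:2]*1000-r[0]; yaw=np.degrees(np.arctan2(v[1],v[0])-np.arctan2(L[k][1],L[k][0])); print(k,'yaw from dot',yaw,'len',np.linalg.norm(v),np.linalg.norm(L[k]))
E
```

```text
red [152.2 142.3] 135 [ 0.4542 -0.1379  0.008 ]
red [423.  273.6] 220 [0.6017 0.1574 0.012 ]
yellow [282.5 128. ] 129 [ 0.4395 -0.0007  0.008 ]
yellow [323.8 273.7] 221 [0.6021 0.0422 0.012 ]
blue [461.5 142.3] 127 [0.4535 0.1864 0.008 ]
blue [224.9 273.6] 219 [ 0.6023 -0.0726  0.012 ]
0.14492235411431478 0.2300645406555879
[132. 155.] 4939 [ 450.8 -164.3] [97.7 92.2] 7.509588241577148
red yaw from dot 59.72518518191233 len 26.53594714672255 28.231188426986208
[298. 141.] 5083 [455.2  15.4] [90.2 68.9] 83.57070922851562
yellow yaw from dot -100.49216321665723 len 22.470742208092084 21.633307652783937
[  8. 173.] 1714 [ 482.2 -293. ] [ 23.8 122.3] 75.01889038085938
[435. 153.] 4919 [465.4 159.3] [60.4 90.1] 20.592077255249023
blue yaw from dot 109.81626035368082 len 29.60048293566442 29.068883707497267
```

View pics/pm.png

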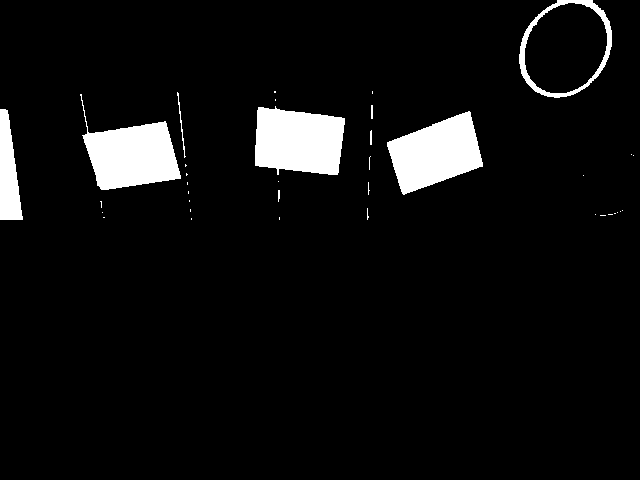

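```bash
cat >> meas.py <<'E'
L=dict(red=(26,11),yellow=(18,-12),blue=(29,2))
def panels(c,im,z=.008,cond=None,mn=1500):
    m=masks(im);h=cv2.cvtColor(im,cv2.COLOR_RGB2HSV).astype(int)
    out={}
    pm=(h[...,1]<75)&(h[...,2]>70)
    for k in L: pm|=m[k]
    if cond is not None: pm&=cond
    pm=cv2.morphologyEx(pm.astype(np.uint8),cv2.MORPH_CLOSE,np.ones((5,5)))
    pm=cv2.morphologyEx(pm,cv2.MORPH_OPEN,np.ones((9,9)))
    for ce,a,mk in blobs(pm,mn):
        pts=np.argwhere(mk)[:,::-1].astype(np.float32)
        W=np.array([ray(c,*p,z)[:2] for p in pts],np.float32)*1000
        r=cv2.minAreaRect(W)
        for k in L:
            for pc,aa,_ in blobs(m[k]&mk,20):
                p=ray(c,*pc,z)[:2]*1000; v=p-r[0]
                print(k,'centre',np.round(r[0],1),'size',np.round(r[1],1),'rect',round(r[2],1),'yawdot',round(float(np.degrees(np.arctan2(v[1],v[0])-np.arctan2(L[k][1],L[k][0]))),1),'len',np.linalg.norm(v).round(1),np.linalg.norm(L[k]).round(1))
E
python3 - <<'E'
from meas import *
import pickle
o,c,im,d=pickle.load(open('w1.pkl','rb'))
panels(c,im,cond=(np.arange(480)[:,None]<220)&(np.arange(480)[:,None]>90))
p=[ray(c,u,v,.08) for u,v in [(600,183)]];print(p)
E
```

```text
yellow centre [453.3  15.6] size [90.2 60.2] rect 83.5 yawdot -96.4 len 21.4 21.6
blue centre [465.4 159.3] size [60.4 90.1] rect 20.7 yawdot 109.8 len 29.6 29.1
red centre [ 469.  -162.3] size [60.1 92.2] rect 8.4 yawdot 98.4 len 28.5 28.2
[array([0.48293748, 0.28938767, 0.08      ])]
```

Emit:
apply_moves(
  rows=[
    [[0, -3, -2, 0, 0, 0.12, 7.6], [-1, -6, -4, 0, 0, 0.24, 7.6], [-2, -9, -6, 0, 0, 0.36, 7.6], [-3.3, -12, -8, 0, 0, 0.48, 7.6], [-3.3, -15, -10, 0, 0, 0.6, 7.6], [-3.3, -18, -12, 0, 0, 0.72, 7.6], [-3.3, -20.5, -14, 0, 0, 0.84, 7.6], [-3.3, -20.5, -16, 0, 0, 0.96, 7.6], [-3.3, -20.5, -18, 0, 0, 1.08, 7.6], [-3.3, -20.5, -19, 0, 0, 1.2, 7.6], [-3.3, -20.5, -20, 0, 0, 1.32, 7.6], [-3.3, -20.5, -21, 0, 0, 1.44, 7.6], [-3.3, -20.5, -22, 0, 0, 1.56, 7.6], [-3.3, -20.5, -22.5, 0, 0, 1.68, 7.6], [-3.3, -20.5, -22.9, 0, 0, 1.715, 7.6], [-3.3, -20.5, -22.9, 0, 0, 1.715, 7.6], [-3.3, -20.5, -22.9, 0, 0, 1.715, 7.6]],
  ],
)

```text
clock: 3.78
tool_pos: [0.4691, -0.1625, 0.0501]
orientation: [0.001, -0.072, 0.997, -0.001]
contact_force: [0.5, 0.0, 0.2]
finger_gap: 0.0757
```

```bash
python3 snap.py w2
```

```text
3.7833 [ 0.4691 -0.1625  0.0501] jawyaw -171.71 z [ 0.0023 -0.0015 -1.    ] [0.53 0.03 0.15] 0.07571164080774702 [-3.330e-01  3.900e-01 -2.970e-01  8.810e-01 -1.000e-03 -2.048e+00]
```

View pics/w2.png

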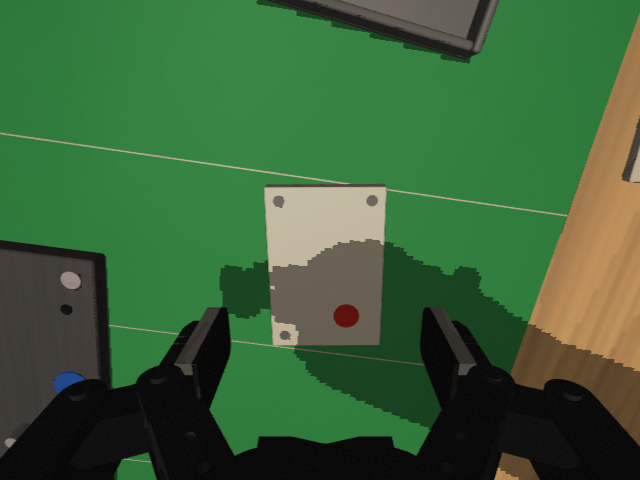

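The jaws sit square to the red panel, centred near (325,265). Descending.

Emit:
apply_moves(
  rows=[
    [[0, 0, -2, 0, 0, 0, 7.6], [0, 0, -3.4, 0, 0, 0, 7.6], [0, 0, -4, 0, 0, 0, 7.6], [0, 0, -4.4, 0, 0, 0, 7.6], [0, 0, -4.7, 0, 0, 0, 7.6], [0, 0, -4.7, 0, 0, 0, 7.6]],
  ],
)

```text
clock: 4.33
tool_pos: [0.4695, -0.1626, 0.0034]
orientation: [0.001, -0.072, 0.997, -0.001]
contact_force: [-0.8, -0.4, -0.0]
finger_gap: 0.0763
```

Emit:
apply_moves(
  rows=[
    [[0, 0, -0.2, 0, 0, 0, 7.6], [0, 0, -0.4, 0, 0, 0, 7.6], [0, 0, -0.4, 0, 0, 0, 7.6]],
  ],
)

```text
clock: 4.58
tool_pos: [0.4697, -0.1627, -0.0004]
orientation: [0.002, -0.072, 0.997, -0.001]
contact_force: [-0.4, -0.6, 0.6]
finger_gap: 0.076
```

Emit:
apply_moves(
  rows=[
    [[0, 0, 0, 0, 0, 0, 6.6], [0, 0, 0, 0, 0, 0, 5.6], [0, 0, 0, 0, 0, 0, 5.0], [0, 0, 0, 0, 0, 0, 5.0], [0, 0, 0, 0, 0, 0, 5.0], [0, 0, 0, 0, 0, 0, 5.0], [0, 0, 0, 0, 0, 0, 5.0]],
  ],
  grip_force=30,
)

```text
clock: 5.17
tool_pos: [0.4699, -0.1627, 0.0002]
orientation: [0.002, -0.072, 0.997, -0.001]
contact_force: [-2.2, 0.3, 5.9]
finger_gap: 0.0587
```

Emit:
apply_moves(
  rows=[
    [[0, 0, 2, 0, 0, 0, 5.0], [0, 0, 5, 0, 0, 0, 5.0], [0, 1, 8, 0, 0, -0.12, 5.0], [1, 4, 8, 0, 0, -0.24, 5.0], [2, 7, 8, 0, 0, -0.36, 5.0], [4, 10, 8, 0, 0, -0.48, 5.0], [6, 13, 8, 0, 0, -0.6, 5.0], [8, 16, 8, 0, 0, -0.72, 5.0], [10, 19, 8, 0, 0, -0.84, 5.0], [12, 22, 8, 0, 0, -0.96, 5.0], [14, 25, 8, 0, 0, -1.08, 5.0], [16, 28, 8, 0, 0, -1.2, 5.0], [18, 30, 8, 0, 0, -1.32, 5.0], [19, 31.7, 8, 0, 0, -1.44, 5.0], [19, 31.7, 8, 0, 0, -1.56, 5.0], [19, 31.7, 7, 0, 0, -1.68, 5.0], [19, 31.7, 6, 0, 0, -1.713, 5.0], [19, 31.7, 5, 0, 0, -1.713, 5.0], [19, 31.7, 5, 0, 0, -1.713, 5.0]],
  ],
)

```text
clock: 6.75
tool_pos: [0.6579, 0.1538, 0.0468]
orientation: [-0.001, 0.706, 0.708, -0.005]
contact_force: [-1.4, -0.1, -0.5]
finger_gap: 0.0588
```

```bash
python3 snap.py w3
```

```text
6.75 [0.6579 0.1538 0.0468] jawyaw 90.2 z [-0.008  -0.0051 -1.    ] [-1.4  -0.08 -0.48] 0.05878016148340346 [ 0.231  0.714  0.267  1.133 -0.003  0.228]
```

View pics/w3.png

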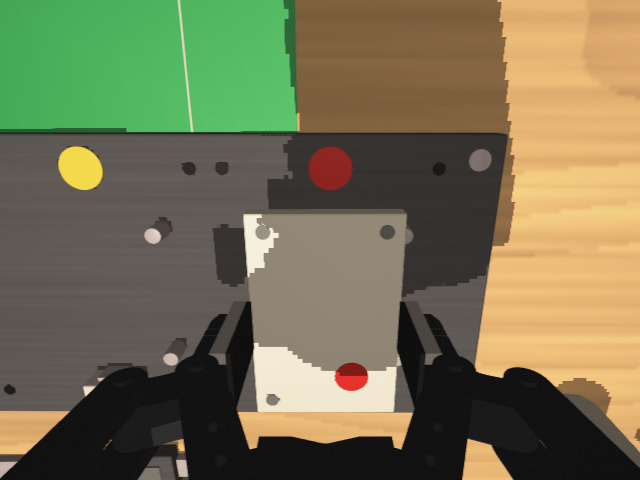

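The red panel is held flat over the red nest; the disc is at (330,168) and the dot end points to the stop.

```bash
python3 - <<'E'
from meas import *
import pickle
o,c,im,d=pickle.load(open('w3.pkl','rb'))
# top edge/back corners of panel
for z in(.0548,):
    for u,v in [(244,213),(407,211),(258,412),(394,412)]: print((ray(c,u,v,z)*1000).round(1), d[v+4,min(u+4,639)] if u<300 else d[v+4,u-6])
m=masks(im)
for ce,a,mk in blobs(m['yellow'],200): print('ydisc',ray(c,*ce,.012).round(4))
for ce,a,mk in blobs(m['red'],100): print('red',ce,a,ray(c,*ce,.012).round(4),ray(c,*ce,.0548).round(4))
K,R,t=c
for u,v in [(300,300),(330,390)]:
    q=np.linalg.inv(K)@np.array([u,v,1.])*d[v,u];print('depth pt',(R.T@(q-t)).round(4))
E
```

```text
[611.9 125.9  54.8] 0.13971533
[611.  184.8  54.8] 0.13943121
[701.2 126.3  54.8] 0.23680596
[700.8 185.4  54.8] 0.0
ydisc [0.6018 0.0422 0.012 ]
red [329.96249163 168.035499  ] 1493 [0.6016 0.1573 0.012 ] [0.5956 0.1569 0.0548]
red [351.12798875 376.37271449] 711 [0.716  0.1698 0.012 ] [0.6825 0.1664 0.0548]
depth pt [0.6468 0.1456 0.0551]
depth pt [0.6904 0.1576 0.0536]
```

Emit:
apply_moves(
  rows=[
    [[0.4, 0, -1, 0, 0, 0, 5.0], [0.4, -0.1, -2, 0, 0, 0, 5.0], [0.4, -0.1, -2.8, 0, 0, 0, 5.0], [0.4, -0.1, -3.2, 0, 0, 0, 5.0], [0.4, -0.1, -3.3, 0, 0, 0, 5.0], [0.4, -0.1, -3.3, 0, 0, 0, 5.0]],
  ],
)

```text
clock: 7.3
tool_pos: [0.662, 0.1527, 0.0143]
orientation: [-0.001, 0.706, 0.708, -0.005]
contact_force: [-0.1, -0.1, -1.0]
finger_gap: 0.0585
```

Emit:
apply_moves(
  rows=[
    [[0.1, 0, -0.1, 0, 0, 0, 5.0], [0.2, 0, -0.1, 0, 0, 0, 5.0], [0.3, 0, -0.1, 0, 0, 0, 5.0], [0.4, 0, -0.1, 0, 0, 0, 5.0], [0.4, 0, -0.1, 0, 0, 0, 5.0]],
  ],
  grip_force=20,
)

```text
clock: 7.72
tool_pos: [0.6647, 0.1528, 0.0132]
orientation: [-0.002, 0.706, 0.708, -0.006]
contact_force: [-6.7, 0.1, 1.9]
finger_gap: 0.0581
```

Emit:
apply_moves(
  rows=[
    [[0.15, 0.1, 0, 0, 0, 0, 5.0], [0.2, 0.2, 0, 0, 0, 0, 5.0], [0.2, 0.3, 0, 0, 0, 0, 5.0], [0.2, 0.4, 0, 0, 0, 0, 5.0], [0.2, 0.4, 0, 0, 0, 0, 5.0]],
  ],
)

```text
clock: 8.13
tool_pos: [0.6647, 0.155, 0.0125]
orientation: [-0.002, 0.706, 0.708, -0.008]
contact_force: [-5.6, -3.6, 1.0]
finger_gap: 0.0588
```

Emit:
apply_moves(
  rows=[
    [[0.1, 0.2, 0, 0, 0, 0, 5.0], [0.1, 0.4, 0, 0, 0, 0, 5.0], [0.1, 0.5, 0, 0, 0, 0, 5.0], [0.1, 0.5, 0, 0, 0, 0, 5.0]],
  ],
)

```text
clock: 8.47
tool_pos: [0.6646, 0.1562, 0.0126]
orientation: [-0.001, 0.707, 0.707, -0.012]
contact_force: [-5.0, -9.1, 3.1]
finger_gap: 0.0584
```

Emit:
apply_moves(
  rows=[
    [[0, 0, 0, 0, 0, 0, 6.4], [0, 0, 0, 0, 0, 0, 7.2], [0, 0, 0, 0, 0, 0, 7.6], [0, 0, 0, 0, 0, 0, 7.6], [0, 0, 2, 0, 0, 0, 7.6], [0, 0, 5, 0, 0, 0, 7.6], [-3, 0, 8, 0, 0, 0, 7.6], [-6, 0, 10, 0, 0, 0, 7.6], [-6, 0, 10, 0, 0, 0, 7.6]],
  ],
)

```text
clock: 9.22
tool_pos: [0.6027, 0.1573, 0.1178]
orientation: [-0.0, 0.707, 0.708, -0.01]
contact_force: [-0.9, -0.1, -0.4]
finger_gap: 0.0756
```

```bash
python3 snap.py w4; python3 - <<'E'
from meas import *
import pickle
o,c,im,d=pickle.load(open('w4.pkl','rb'))
panels(c,im,z=.020,cond=np.arange(480)[:,None]>20)
m=masks(im)
for k in L:
  for ce,a,mk in blobs(m[k],100): print(k,ce.round(1),a,ray(c,*ce,.012).round(4))
E
```

```text
9.2167 [0.6027 0.1573 0.1178] jawyaw 90.09 z [-0.0137 -0.0135 -0.9998] [-0.91 -0.09 -0.38] 0.07564051583560907 [ 0.26   0.561  0.186  1.213 -0.01   0.258]
red centre [659.5  70.1] size [147.4 327.8] rect 0.1 yawdot 101.5 len 105.8 28.2
red centre [659.5  70.1] size [147.4 327.8] rect 0.1 yawdot 50.0 len 102.9 28.2
yellow centre [659.5  70.1] size [147.4 327.8] rect 0.1 yawdot -124.6 len 64.5 21.6
blue centre [659.5  70.1] size [147.4 327.8] rect 0.1 yawdot -118.3 len 140.4 29.1
red [324.7 236.5] 634 [0.6021 0.1572 0.012 ]
red [339.9 354.1] 235 [0.6953 0.1687 0.012 ]
yellow [156.9 235.8] 642 [0.6022 0.0424 0.012 ]
blue [  2.3 238. ] 107 [ 0.6043 -0.0651  0.012 ]
```

View pics/w4.png

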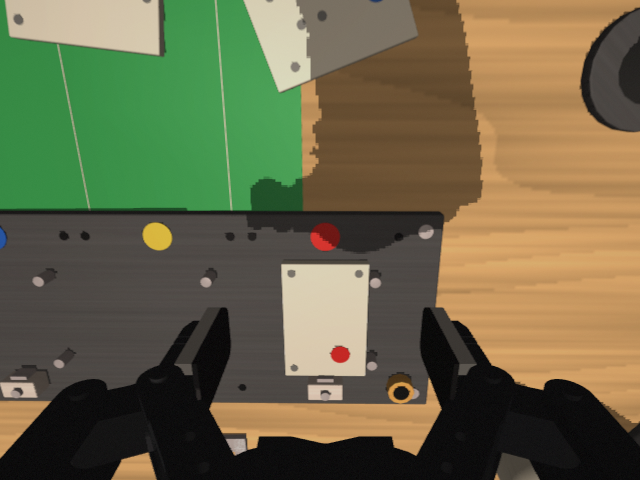

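```bash
cat >> meas.py <<'E'
def seated(c,im,k,cond,disc):
    """dot/edge check for a panel in nest; disc = world xy of disc"""
    m=masks(im);h=cv2.cvtColor(im,cv2.COLOR_RGB2HSV).astype(int)
    pm=((h[...,1]<75)&(h[...,2]>110))|m[k]
    pm=(pm&cond).astype(np.uint8)
    pm=cv2.morphologyEx(cv2.morphologyEx(pm,cv2.MORPH_CLOSE,np.ones((5,5))),cv2.MORPH_OPEN,np.ones((25,25)))
    for ce,a,mk in blobs(pm,1500):
        W=np.array([ray(c,p[1],p[0],.020)[:2] for p in np.argwhere(mk)],np.float32)*1000
        r=cv2.minAreaRect(W);n=np.array(disc)*1000+[62,0]
        print(k,'rect',np.round(np.array(r[0])-n,2),'size',np.round(r[1],1),'ang',round(r[2],2))
    for pc,aa,_ in blobs(m[k]&cond,60):
        p=ray(c,*pc,.020)[:2]*1000; print('dot-nominal',(p-n-L[k]).round(2),aa)
E
python3 - <<'E'
from meas import *
import pickle
o,c,im,d=pickle.load(open('w4.pkl','rb'))
v,u=np.mgrid[:480,:640]
seated(c,im,'red',(v>257)&(v<378)&(u>250)&(u<372),(.6021,.1573))
E
```

```text
red rect [-0.55  0.11] size [89.3 60.2] ang 0.1
dot-nominal [-0.38  0.17] 235
```

Emit:
apply_moves(
  rows=[
    [[-2, -2, 0, 0, 0, -0.12, 7.6], [-4, -4, 0, 0, 0, -0.24, 7.6], [-6, -6, 0, 0, 0, -0.36, 7.6], [-8, -8, 0, 0, 0, -0.48, 7.6], [-10, -10, 0, 0, 0, -0.6, 7.6], [-12, -12, 0, 0, 0, -0.72, 7.6], [-14.9, -14.2, -1, 0, 0, -0.84, 7.6], [-14.9, -14.2, -2, 0, 0, -0.96, 7.6], [-14.9, -14.2, -3, 0, 0, -1.08, 7.6], [-14.9, -14.2, -4, 0, 0, -1.2, 7.6], [-14.9, -14.2, -5, 0, 0, -1.32, 7.6], [-14.9, -14.2, -6, 0, 0, -1.44, 7.6], [-14.9, -14.2, -6.8, 0, 0, -1.56, 7.6], [-14.9, -14.2, -6.8, 0, 0, -1.68, 7.6], [-14.9, -14.2, -6.8, 0, 0, -1.685, 7.6], [-14.9, -14.2, -6.8, 0, 0, -1.685, 7.6]],
  ],
)

```text
clock: 10.6
tool_pos: [0.4562, 0.0152, 0.0476]
orientation: [-0.007, 0.998, -0.055, -0.007]
contact_force: [-0.2, -0.8, -0.4]
finger_gap: 0.0762
```

```bash
python3 snap.py w5;python3 - <<'E'
from meas import *
import pickle
o,c,im,d=pickle.load(open('w5.pkl','rb'))
v,u=np.mgrid[:480,:640]
panels(c,im,cond=(v>120)&(v<400)&(u>230)&(u<420))
E
```

```text
10.6 [0.4562 0.0152 0.0476] jawyaw -6.31 z [-0.0123  0.0141 -0.9998] [-0.15 -0.81 -0.42] 0.07623189943139491 [ 0.024  0.337 -0.389  0.857  0.014  1.705]
```

View pics/w5.png

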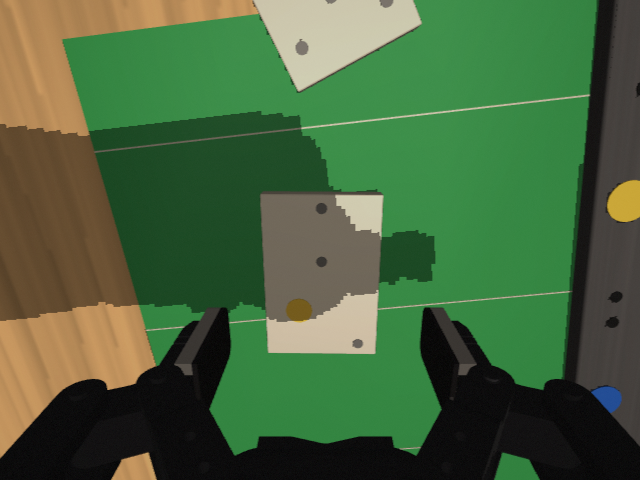

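Emit:
apply_moves(
  rows=[
    [[-0.3, 0, -1, -0.014, -0.012, 0, 7.6], [-0.3, 0, -2.5, -0.014, -0.012, 0, 7.6], [-0.3, 0, -3.8, -0.014, -0.012, 0, 7.6], [-0.3, 0, -4.4, -0.014, -0.012, 0, 7.6], [-0.3, 0, -4.7, -0.014, -0.012, 0, 7.6], [-0.3, 0, -4.7, -0.014, -0.012, 0, 6.4], [-0.3, 0, -4.7, -0.014, -0.012, 0, 5.0], [-0.3, 0, -4.7, -0.014, -0.012, 0, 5.0], [-0.3, 0, -4.7, -0.014, -0.012, 0, 5.0], [-0.3, 0, -4.7, -0.014, -0.012, 0, 5.0], [-0.3, 0, -4.7, -0.014, -0.012, 0, 5.0]],
  ],
  grip_force=30,
)

```text
clock: 11.57
tool_pos: [0.454, 0.0152, 0.0015]
orientation: [-0.0, 0.998, -0.055, 0.001]
contact_force: [-0.3, 0.5, 2.7]
finger_gap: 0.0583
```

```bash
cat > st.py <<'E'
from rig import *
import numpy as np
from scipy.spatial.transform import Rotation as Ro
o=get_obs();M=Ro.from_quat(np.roll(o['orientation'],-1)).as_matrix();z=M[:,2]
print(round(o['clock'],2),o['tool_pos'].round(4),'jaw',np.degrees(np.arctan2(M[1,0],M[0,0])).round(2),'levelling rot',(-z[1],z[0]),o['contact_force'].round(1),round(o['finger_gap'],4),o['joint_pos'].round(3))
E
python3 st.py
```

```text
11.57 [0.454  0.0152 0.0015] jaw -6.3 levelling rot (np.float64(-0.00010036336671124686), np.float64(0.0017454191310313514)) [-0.3  0.5  2.7] 0.0583 [ 0.034  0.395 -0.457  0.716  0.     1.714]
```

Emit:
apply_moves(
  rows=[
    [[0, 0, 2, 0, 0, 0, 5.0], [0, 0, 5, 0, 0, 0.1, 5.0], [0, 0, 8, 0, 0, 0.22, 5.0], [1, 0.5, 8, 0, 0, 0.34, 5.0], [3, 1, 8, 0, 0, 0.46, 5.0], [5, 1, 8, 0, 0, 0.58, 5.0], [7, 1, 8, 0, 0, 0.7, 5.0], [9, 1, 8, 0, 0, 0.82, 5.0], [11, 2, 8, 0, 0, 0.94, 5.0], [13, 2, 8, 0, 0, 1.06, 5.0], [15, 2.4, 8, 0, 0, 1.18, 5.0], [17, 2.4, 8, 0, 0, 1.3, 5.0], [19, 2.4, 8, 0, 0, 1.42, 5.0], [20.6, 2.4, 8, 0, 0, 1.54, 5.0], [20.6, 2.4, 7, 0, 0, 1.66, 5.0], [20.6, 2.4, 5, 0, 0, 1.683, 5.0], [20.6, 2.4, 4.5, 0, 0, 1.683, 5.0], [20.6, 2.4, 4.5, 0, 0, 1.683, 5.0], [20.6, 2.4, 4.5, 0, 0, 1.683, 5.0]],
  ],
)

```text
clock: 13.15
tool_pos: [0.6593, 0.0392, 0.0461]
orientation: [-0.001, 0.707, 0.708, -0.0]
contact_force: [0.1, -1.0, -0.0]
finger_gap: 0.058
```

```bash
python3 snap.py w6; python3 st.py;  python3 - <<'E'
from meas import *
import pickle
o,c,im,d=pickle.load(open('w6.pkl','rb'))
v,u=np.mgrid[:480,:640]
panels(c,im,z=o['tool_pos'][2]+.008,cond=(v>195)&(v<420)&(u>235)&(u<412))
E
```

```text
13.15 [0.6593 0.0392 0.0461] jawyaw 90.09 z [-0.002   0.0016 -1.    ] [ 0.07 -0.98 -0.04] 0.05803712604670847 [0.059 0.68  0.201 1.094 0.002 0.057]
13.2 [0.66   0.0393 0.047 ] jaw 90.09 levelling rot (np.float64(-0.0017717898484432455), np.float64(-0.00010789625722515829)) [ 0.1  0.1 -0.9] 0.0582 [0.059 0.679 0.202 1.094 0.002 0.057]
yellow centre [655.   40.8] size [74.7 96.2] rect 89.9 yawdot 5.4 len 26.5 21.6
```

View pics/w6.png

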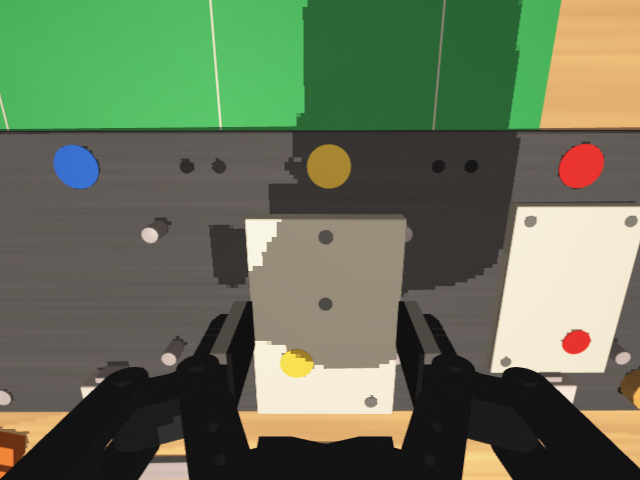

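Emit:
apply_moves(
  rows=[
    [[0.1, -0.15, -1, 0, 0, 0, 5.0], [0.1, -0.15, -2, 0, 0, 0, 5.0], [0.1, -0.15, -2.8, 0, 0, 0, 5.0], [0.1, -0.15, -3.2, 0, 0, 0, 5.0], [0.1, -0.15, -3.35, 0, 0, 0, 5.0], [0.2, -0.15, -3.4, 0, 0, 0, 5.0], [0.3, -0.15, -3.4, 0, 0, 0, 5.0], [0.3, -0.15, -3.4, 0, 0, 0, 5.0]],
  ],
  grip_force=20,
)

```text
clock: 13.87
tool_pos: [0.6622, 0.0377, 0.0135]
orientation: [-0.001, 0.707, 0.708, 0.0]
contact_force: [-3.0, -0.5, 5.8]
finger_gap: 0.0579
```

Emit:
apply_moves(
  rows=[
    [[0.1, 0, 0, 0, 0, 0, 5.0], [0.2, 0, 0, 0, 0, 0, 5.0], [0.3, 0, 0, 0, 0, 0, 5.0], [0.3, 0, 0, 0, 0, 0, 5.0]],
  ],
)

```text
clock: 14.2
tool_pos: [0.6628, 0.0377, 0.0135]
orientation: [-0.003, 0.707, 0.708, -0.002]
contact_force: [-7.3, -0.2, 6.4]
finger_gap: 0.058
```

Emit:
apply_moves(
  rows=[
    [[0.2, 0, 0.05, 0, 0, 0, 5.0], [0.4, 0, 0.1, 0, 0, 0, 5.0], [0.5, 0, 0.1, 0, 0, 0, 5.0], [0.5, 0.0, 0.1, 0, 0, 0, 5.0]],
  ],
)

```text
clock: 14.53
tool_pos: [0.6628, 0.0377, 0.0135]
orientation: [-0.006, 0.706, 0.708, -0.006]
contact_force: [-12.2, 0.1, 7.3]
finger_gap: 0.0582
```

Emit:
apply_moves(
  rows=[
    [[0.1, 0.1, 0.05, 0, 0, 0, 5.0], [0.1, 0.2, 0.05, 0, 0, 0, 5.0], [0.1, 0.3, 0.05, 0, 0, 0, 5.0], [0.1, 0.45, 0.05, 0, 0, 0, 5.0], [0.1, 0.6, 0.05, 0, 0, 0, 5.0], [0.1, 0.6, 0.05, 0, 0, 0, 5.0]],
  ],
)

```text
clock: 15.03
tool_pos: [0.6627, 0.041, 0.0136]
orientation: [-0.006, 0.707, 0.707, -0.008]
contact_force: [-4.9, -6.8, 4.0]
finger_gap: 0.0578
```

Emit:
apply_moves(
  rows=[
    [[0.15, 0.2, 0, 0, 0, 0, 5.0], [0.15, 0.4, 0, 0, 0, 0, 5.0], [0.15, 0.5, 0, 0, 0, 0, 5.0], [0.15, 0.5, 0, 0, 0, 0, 5.0]],
  ],
)

```text
clock: 15.37
tool_pos: [0.6627, 0.0412, 0.0138]
orientation: [-0.004, 0.708, 0.706, -0.012]
contact_force: [-6.0, -12.1, 7.4]
finger_gap: 0.0581
```

Seated by feel. I'll release, lift while levelling the tool, and check.

Emit:
apply_moves(
  rows=[
    [[0, 0, 0, 0, 0, 0, 6.4], [0, 0, 0, 0, 0, 0, 7.2], [0, 0, 0, 0, 0, 0, 7.6], [0, 0, 0, 0, 0, 0, 7.6], [0, 0, 2, 0, 0, 0, 7.6], [0, 0, 5, -0.01, -0.02, 0, 7.6], [-3, 0, 8, -0.01, -0.02, 0, 7.6], [-6, 0, 10, -0.01, -0.02, 0, 7.6], [-6, 0, 10, -0.01, -0.02, 0, 7.6]],
  ],
)

```text
clock: 16.12
tool_pos: [0.6007, 0.042, 0.1186]
orientation: [0.008, 0.708, 0.706, -0.007]
contact_force: [-1.7, -0.0, -0.7]
finger_gap: 0.0764
```

```bash
python3 snap.py w7; python3 st.py; python3 - <<'E'
from meas import *
import pickle
o,c,im,d=pickle.load(open('w7.pkl','rb'))
m=masks(im)
for k in L:
  for ce,a,mk in blobs(m[k],100): print(k,ce.round(1),a,ray(c,*ce,.012).round(4),ray(c,*ce,.02).round(4))
E
```

```text
16.1167 [0.6007 0.042  0.1186] jawyaw 89.87 z [ 8.000e-04 -2.120e-02 -9.998e-01] [-1.68 -0.03 -0.65] 0.0763663268697517 [ 0.081  0.508  0.1    1.163 -0.021  0.083]
16.17 [0.6026 0.042  0.117 ] jaw 89.86 levelling rot (np.float64(0.021253590188485213), np.float64(0.001912613028971305)) [-0.2  0.7 -0.4] 0.0761 [ 0.08   0.512  0.102  1.16  -0.021  0.083]
red [496.1 237.4] 674 [0.6021 0.1572 0.012 ] [0.5994 0.1537 0.02  ]
red [499.1 354.8] 237 [0.6955 0.1724 0.012 ] [0.6898 0.1684 0.02  ]
yellow [323.8 240.6] 416 [0.6049 0.0405 0.012 ] [0.6021 0.0407 0.02  ]
yellow [309.9 344. ] 230 [0.6876 0.0296 0.012 ] [0.6822 0.0302 0.02  ]
blue [159.9 236.8] 632 [ 0.6025 -0.0725  0.012 ] [ 0.5998 -0.0687  0.02  ]
```

View pics/w7.png

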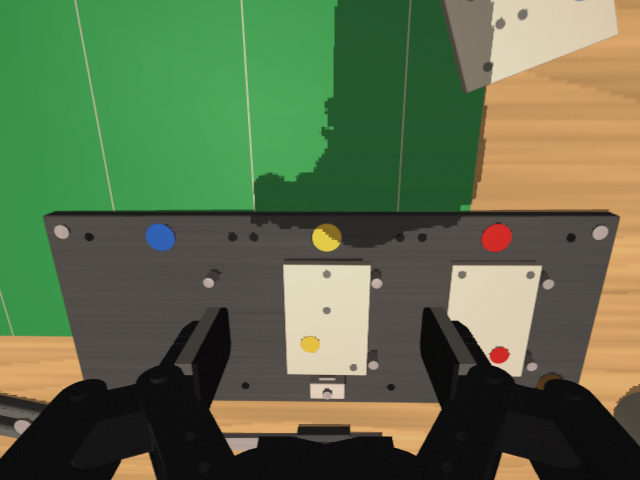

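Emit:
apply_moves(
  rows=[
    [[-2, 1, 0, 0, 0, 0.12, 7.6], [-4, 2, 0, 0, 0, 0.24, 7.6], [-6, 4, 0, 0, 0, 0.36, 7.6], [-8, 6, 0, 0, 0, 0.48, 7.6], [-10, 8, 0, 0, 0, 0.6, 7.6], [-12, 10, 0, 0, 0, 0.72, 7.6], [-13.7, 11.7, 0, 0, 0, 0.84, 7.6], [-13.7, 11.7, 0, 0, 0, 0.96, 7.6], [-13.7, 11.7, -1, 0, 0, 1.08, 7.6], [-13.7, 11.7, -2, 0, 0, 1.2, 7.6], [-13.7, 11.7, -3, 0, 0, 1.32, 7.6], [-13.7, 11.7, -4, 0, 0, 1.44, 7.6], [-13.7, 11.7, -5, 0, 0, 1.56, 7.6], [-13.7, 11.7, -6, 0, 0, 1.68, 7.6], [-13.7, 11.7, -6.7, 0, 0, 1.8, 7.6], [-13.7, 11.7, -6.7, 0, 0, 1.92, 7.6], [-13.7, 11.7, -6.7, 0, 0, 1.934, 7.6], [-13.7, 11.7, -6.7, 0, 0, 1.934, 7.6]],
  ],
)

```text
clock: 17.67
tool_pos: [0.4661, 0.1594, 0.0492]
orientation: [0.01, -0.178, 0.984, 0.003]
contact_force: [-0.5, 0.0, -0.1]
finger_gap: 0.0759
```

```bash
python3 snap.py w8; python3 st.py; python3 - <<'E'
from meas import *
import pickle
o,c,im,d=pickle.load(open('w8.pkl','rb'))
v,u=np.mgrid[:480,:640]
panels(c,im,cond=(v>120)&(v<400)&(u>230)&(u<420))
E
```

```text
17.6667 [0.4661 0.1594 0.0492] jawyaw -159.44 z [ 0.019   0.0093 -0.9998] [-0.52  0.04 -0.07] 0.07593614916421887 [ 0.328  0.373 -0.327  0.85   0.003 -1.602]
17.72 [0.4662 0.1594 0.0496] jaw -159.46 levelling rot (np.float64(-0.009490927157161134), np.float64(0.01941007030789304)) [-1.   0.4  0.2] 0.076 [ 0.328  0.372 -0.327  0.85   0.003 -1.601]
blue centre [466.1 159. ] size [59.8 90.7] rect 20.6 yawdot 110.3 len 30.2 29.1
```

View pics/w8.png

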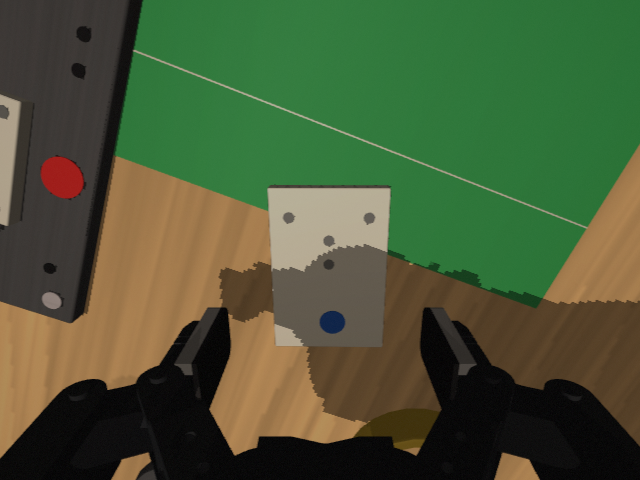

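Emit:
apply_moves(
  rows=[
    [[0, 0, -1, -0.01, 0.019, 0, 7.6], [0, 0, -2.5, -0.01, 0.019, 0, 7.6], [0, 0, -3.8, -0.01, 0.019, 0, 7.6], [0, 0, -4.4, -0.01, 0.019, 0, 7.6], [0, 0, -4.8, -0.01, 0.019, 0, 7.6], [0, 0, -4.8, -0.01, 0.019, 0, 6.4], [0, 0, -4.8, -0.01, 0.019, 0, 5.0], [0, 0, -4.8, -0.01, 0.019, 0, 5.0], [0, 0, -4.8, -0.01, 0.019, 0, 5.0], [0, 0, -4.8, -0.01, 0.019, 0, 5.0], [0, 0, -4.8, -0.01, 0.019, 0, 5.0]],
  ],
  grip_force=30,
)

```text
clock: 18.63
tool_pos: [0.4667, 0.1596, 0.0021]
orientation: [0.001, -0.178, 0.984, -0.0]
contact_force: [0.6, -0.0, 1.6]
finger_gap: 0.0578
```

```bash
python3 st.py
```

```text
18.63 [0.4667 0.1596 0.0021] jaw -159.47 levelling rot (np.float64(0.00011680441666873633), np.float64(0.0016582505238266986)) [ 0.6 -0.   1.6] 0.0578 [ 3.300e-01  4.530e-01 -3.540e-01  7.620e-01 -1.000e-03 -1.599e+00]
```

Emit:
apply_moves(
  rows=[
    [[0, 0, 2, 0, 0, 0, 5.0], [0, 0, 5, 0, 0, -0.1, 5.0], [0, -2, 8, 0, 0, -0.22, 5.0], [1, -4, 8, 0, 0, -0.34, 5.0], [2, -6, 8, 0, 0, -0.46, 5.0], [3, -8, 8, 0, 0, -0.58, 5.0], [5, -10, 8, 0, 0, -0.7, 5.0], [7, -12, 8, 0, 0, -0.82, 5.0], [9, -14, 8, 0, 0, -0.94, 5.0], [11, -16, 8, 0, 0, -1.06, 5.0], [13, -18, 8, 0, 0, -1.18, 5.0], [15, -20, 8, 0, 0, -1.3, 5.0], [17, -22, 8, 0, 0, -1.42, 5.0], [19.3, -23.6, 8, 0, 0, -1.54, 5.0], [19.3, -23.6, 8, 0, 0, -1.66, 5.0], [19.3, -23.6, 7, 0, 0, -1.78, 5.0], [19.3, -23.6, 6, 0, 0, -1.9, 5.0], [19.3, -23.6, 4.5, 0, 0, -1.927, 5.0], [19.3, -23.6, 4.5, 0, 0, -1.927, 5.0], [19.3, -23.6, 4.5, 0, 0, -1.927, 5.0]],
  ],
)

```text
clock: 20.3
tool_pos: [0.6585, -0.0763, 0.0459]
orientation: [-0.001, 0.706, 0.708, -0.002]
contact_force: [-0.5, 0.4, -0.4]
finger_gap: 0.058
```

```bash
python3 snap.py w9; python3 st.py;  python3 - <<'E'
from meas import *
import pickle
o,c,im,d=pickle.load(open('w9.pkl','rb'))
m=masks(im)
for k in L:
  for ce,a,mk in blobs(m[k],100): print(k,ce.round(1),a,ray(c,*ce,.012).round(4),ray(c,*ce,.0545).round(4))
E
```

```text
20.3 [ 0.6585 -0.0763  0.0459] jawyaw 90.17 z [-0.0038 -0.0011 -1.    ] [-0.5   0.39 -0.37] 0.05802394317105461 [-0.115  0.686  0.212  1.1   -0.002 -0.118]
20.35 [ 0.6594 -0.0764  0.0471] jaw 90.17 levelling rot (np.float64(0.00140644644945135), np.float64(-0.0014975151290602048)) [ 0.4 -0.3 -1.2] 0.0576 [-0.115  0.685  0.213  1.1   -0.002 -0.118]
yellow [582.3 168.6] 1506 [0.6022 0.0425 0.012 ] [0.5961 0.0142 0.0545]
yellow [534.  331.1] 502 [0.6874 0.0353 0.012 ] [0.6607 0.0088 0.0545]
blue [330.  168.6] 1518 [ 0.6025 -0.0727  0.012 ] [ 0.5963 -0.0733  0.0545]
blue [329.9 379.6] 670 [ 0.7184 -0.0721  0.012 ] [ 0.6843 -0.0728  0.0545]
```

View pics/w9.png

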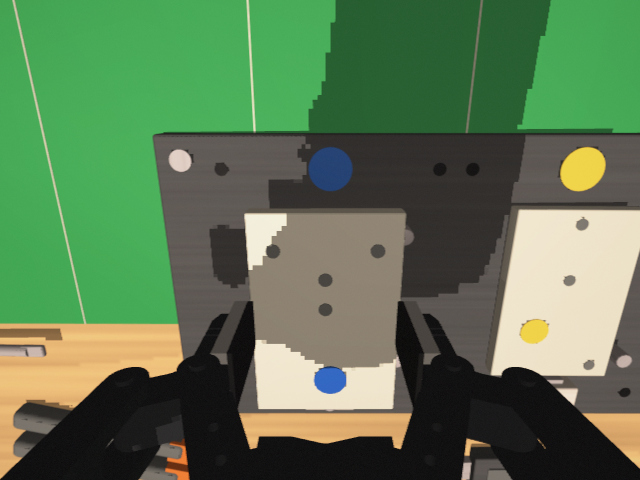

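Emit:
apply_moves(
  rows=[
    [[0.4, -0.1, -1, 0, 0, 0, 5.0], [0.4, -0.1, -2, 0, 0, 0, 5.0], [0.4, -0.1, -2.8, 0, 0, 0, 5.0], [0.4, -0.1, -3.2, 0, 0, 0, 5.0], [0.5, -0.1, -3.3, 0, 0, 0, 5.0], [0.6, -0.1, -3.3, 0, 0, 0, 5.0], [0.7, -0.1, -3.3, 0, 0, 0, 5.0], [0.7, -0.1, -3.3, 0, 0, 0, 5.0]],
  ],
  grip_force=20,
)

```text
clock: 21.02
tool_pos: [0.6653, -0.0773, 0.0141]
orientation: [-0.001, 0.706, 0.708, -0.002]
contact_force: [-4.0, -0.3, 4.9]
finger_gap: 0.0581
```

Emit:
apply_moves(
  rows=[
    [[0.1, 0, 0, 0, 0, 0, 5.0], [0.2, 0, 0, 0, 0, 0, 5.0], [0.3, 0, 0, 0, 0, 0, 5.0], [0.3, 0, 0, 0, 0, 0, 5.0]],
  ],
)

```text
clock: 21.35
tool_pos: [0.6653, -0.0773, 0.014]
orientation: [-0.003, 0.706, 0.708, -0.004]
contact_force: [-8.9, -0.4, 8.4]
finger_gap: 0.0584
```

Emit:
apply_moves(
  rows=[
    [[0.2, 0, 0.1, 0, 0, 0, 5.0], [0.4, 0, 0.15, 0, 0, 0, 5.0], [0.5, 0, 0.15, 0, 0, 0, 5.0], [0.5, 0, 0.15, 0, 0, 0, 5.0]],
  ],
)

```text
clock: 21.68
tool_pos: [0.6654, -0.0773, 0.0141]
orientation: [-0.007, 0.706, 0.708, -0.008]
contact_force: [-12.2, -0.8, 7.3]
finger_gap: 0.058
```

Firm stop in x. Now +y.

Emit:
apply_moves(
  rows=[
    [[0.1, 0.1, 0.05, 0, 0, 0, 5.0], [0.1, 0.2, 0.05, 0, 0, 0, 5.0], [0.1, 0.3, 0.05, 0, 0, 0, 5.0], [0.1, 0.45, 0.05, 0, 0, 0, 5.0], [0.1, 0.6, 0.05, 0, 0, 0, 5.0], [0.1, 0.7, 0.05, 0, 0, 0, 5.0], [0.1, 0.7, 0.05, 0, 0, 0, 5.0]],
  ],
)

```text
clock: 22.27
tool_pos: [0.6652, -0.0738, 0.0143]
orientation: [-0.006, 0.707, 0.707, -0.011]
contact_force: [-5.7, -8.5, 3.5]
finger_gap: 0.0578
```

Emit:
apply_moves(
  rows=[
    [[0.15, 0.2, 0, 0, 0, 0, 5.0], [0.15, 0.4, 0, 0, 0, 0, 5.0], [0.15, 0.5, 0, 0, 0, 0, 5.0], [0.15, 0.5, 0, 0, 0, 0, 5.0]],
  ],
)

```text
clock: 22.6
tool_pos: [0.6652, -0.0737, 0.0144]
orientation: [-0.004, 0.708, 0.706, -0.015]
contact_force: [-7.2, -11.4, 6.7]
finger_gap: 0.0574
```

Emit:
apply_moves(
  rows=[
    [[0, 0, 0, 0, 0, 0, 6.4], [0, 0, 0, 0, 0, 0, 7.2], [0, 0, 0, 0, 0, 0, 7.6], [0, 0, 0, 0, 0, 0, 7.6], [0, 0, 2, 0, 0, 0, 7.6], [0, 0, 5, 0.015, -0.02, 0, 7.6], [-3, 3, 8, 0.015, -0.02, 0, 7.6], [-6, 6, 10, 0.015, -0.02, 0, 7.6], [-7, 8, 12, 0.015, -0.02, 0, 7.6], [-7, 8, 12, 0.015, -0.02, 0, 7.6]],
  ],
)

```text
clock: 23.43
tool_pos: [0.5949, 0.0111, 0.1397]
orientation: [-0.001, 0.706, 0.708, 0.001]
contact_force: [1.3, -0.1, 0.6]
finger_gap: 0.0761
```

```bash
python3 snap.py w10; python3 st.py; python3 - <<'E'
from meas import *
import pickle
o,c,im,d=pickle.load(open('w10.pkl','rb'))
m=masks(im)
D=dict(red=(.6021,.1573),yellow=(.6022,.0424),blue=(.6024,-.0726))
for k in L:
  for ce,a,mk in blobs(m[k],80): print(k,ce.round(1),a,'disc err',((ray(c,*ce,.012)[:2]-D[k])*1000).round(2),'dot err',((ray(c,*ce,.02)[:2]-D[k])*1000-[62,0]-L[k]).round(2))
E
```

```text
23.4333 [0.5949 0.0111 0.1397] jawyaw 90.12 z [-1.0e-04  2.1e-03 -1.0e+00] [ 1.27 -0.08  0.62] 0.07613802481582436 [0.018 0.479 0.109 1.201 0.002 0.015]
23.48 [0.596  0.0096 0.1384] jaw 90.09 levelling rot (np.float64(-0.0005095758207127437), np.float64(0.0004299410622866948)) [-0.4 -0.   0.9] 0.0759 [1.600e-02 4.810e-01 1.100e-01 1.199e+00 1.000e-03 1.400e-02]
red [519.6 235.2] 562 disc err [-0.02 -0.13] dot err [-90.68 -15.43]
red [520.3 343.1] 198 disc err [93.08 15.66] dot err [-0.33 -0.11]
yellow [365.4 239.7] 341 disc err [3.4  0.56] dot err [-79.35  11.64]
yellow [346.7 334.9] 200 disc err [ 85.1  -11.79] dot err [-0.08 -0.34]
blue [209.1 235.6] 558 disc err [ 0.08 -0.24] dot err [-93.59   0.28]
```

View pics/w10.png

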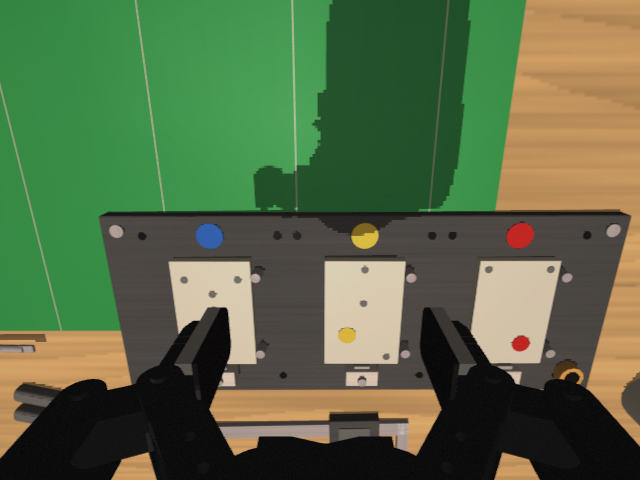

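```bash
python3 - <<'E'
from meas import *
import pickle
o,c,im,d=pickle.load(open('w10.pkl','rb'))
g=cv2.cvtColor(im,cv2.COLOR_RGB2GRAY).astype(float)
D=dict(red=(.6021,.1573),yellow=(.6022,.0424),blue=(.6024,-.0726))
for k,us in dict(blue=range(180,246,8),yellow=range(332,402,8),red=range(486,555,8)).items():
    r=[]
    for u in us:
        col=g[250:275,u]; j=np.where((col[:-1]<150)&(col[1:]>=150))[0]
        if len(j): 
            v=250+j[0]+(150-col[j[0]])/(col[j[0]+1]-col[j[0]]); r.append((ray(c,u,v,.020)[0]-D[k][0])*1000-17)
    print(k,'back edge err x',np.round(r,2))
E
```

```text
blue back edge err x [0.27 0.26 0.24 0.24 0.27 0.29 0.26 0.27 0.27]
yellow back edge err x [0.04 0.04 0.05 0.07 0.11 0.12 0.16 0.16 0.19]
red back edge err x [0.04 0.03 0.04 0.03 0.02 0.04 0.02 0.02 0.02]
```

Emit:
apply_moves(
  rows=[
    [[-2, 3, 3, 0, 0, 0, 7.6], [-4, 6, 6, 0, 0, 0, 7.6], [-6, 9, 9, 0, 0, 0, 7.6], [-8, 12, 12, 0, 0, 0, 7.6], [-10, 15, 12, 0, 0, 0, 7.6], [-12, 18, 12, 0, 0, 0, 7.6], [-14, 21, 12, 0, 0, 0, 7.6], [-15.6, 24, 12, 0, 0, 0, 7.6], [-15.6, 27, 12, 0, 0, 0, 7.6], [-15.6, 28, 12, 0, 0, 0, 7.6], [-15.6, 28, 12, 0, 0, 0, 7.6]],
  ],
)

```text
clock: 24.4
tool_pos: [0.4402, 0.292, 0.2574]
orientation: [-0.0, 0.705, 0.709, 0.0]
contact_force: [0.2, -0.5, -1.2]
finger_gap: 0.0761
```

```bash
python3 snap.py w11; python3 st.py
```

```text
24.4 [0.4402 0.292  0.2574] jawyaw 90.31 z [ 2.e-04  5.e-04 -1.e+00] [ 0.23 -0.55 -1.18] 0.07607836683884248 [0.586 0.288 0.135 1.418 0.    0.58 ]
24.45 [0.4403 0.2902 0.2574] jaw 90.2 levelling rot (np.float64(0.0007377453237198263), np.float64(-0.0002264385727529445)) [ 0.5 -0.1 -0.6] 0.0761 [ 0.583  0.287  0.134  1.419 -0.     0.58 ]
```

View pics/w11.png

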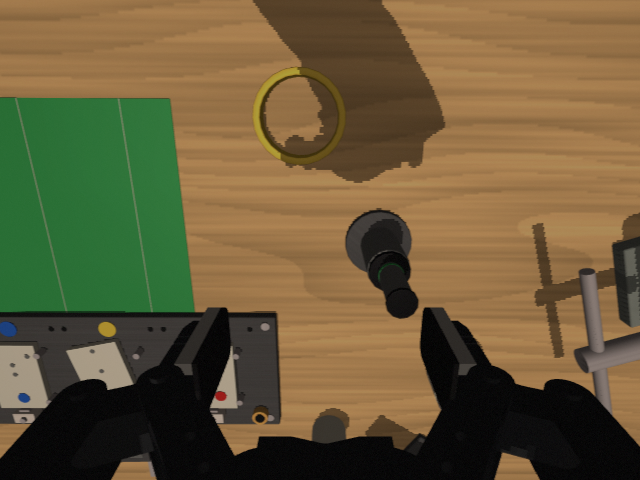

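The stylus cap is at (401,303) and the foot at (378,240). The yellow panel has been knocked askew, now at about (100,365), so I'll reseat it first. I'm measuring the stylus here and then going over the yellow panel.

```bash
python3 - <<'E'
from meas import *
import pickle
o,c,im,d=pickle.load(open('w11.pkl','rb'))
v,u=np.mgrid[:480,:640];K,R,t=c
cap=(np.hypot(u-401,v-303)<25)
q=d[cap]; q=q[(q>0)]; print('cap depth',np.percentile(q,[1,5,20,50]))
sel=cap&(d>0)&(d<np.percentile(q,2)+.01)
g=cv2.cvtColor(im,cv2.COLOR_RGB2GRAY)
(cx,cy),r=cv2.minEnclosingCircle(np.argwhere(sel)[:,::-1].astype(np.float32));print(cx,cy,r,'cap centre',ray(c,cx,cy,.144).round(4),'radius m',r*np.median(d[sel])/K[0,0])
print('stand foot',ray(c,378,240,.010))
crop=cv2.resize(im[190:340,330:450],None,fx=5,fy=4);save('cap.png',cv2.convertScaleAbs(crop,alpha=2.5)[:,:])
E
```

```text
cap depth [0.19649681 0.28416318 0.28660783 0.29978804]
405.9264831542969 302.5871276855469 20.934831619262695 cap centre [0.4953 0.3541 0.144 ] radius m 0.015630565989980222
stand foot [0.49234642 0.35084623 0.01      ]
```

View pics/cap.png

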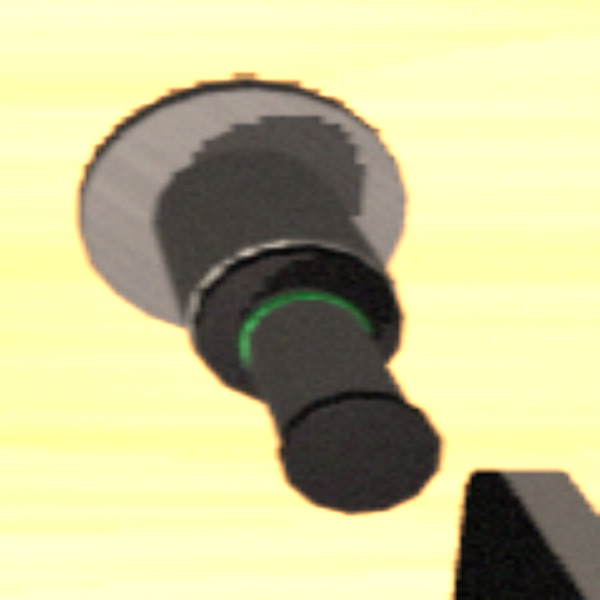

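Emit:
apply_moves(
  rows=[
    [[3, -4, 0, 0, 0, 0, 7.6], [6, -8, 0, 0, 0, 0, 7.6], [9, -12, 0, 0, 0, 0, 7.6], [11, -16, -2, 0, 0, 0, 7.6], [13, -20, -4, 0, 0, 0, 7.6], [14, -23, -5, 0, 0, 0, 7.6], [14, -25, -6, 0, 0, 0, 7.6], [14, -25, -6, 0, 0, 0, 7.6], [14, -25, -6, 0, 0, 0, 7.6]],
  ],
)

```text
clock: 25.2
tool_pos: [0.5795, 0.0351, 0.1949]
orientation: [-0.001, 0.709, 0.706, -0.002]
contact_force: [-0.2, -0.4, 1.2]
finger_gap: 0.0759
```

```bash
python3 snap.py w12; python3 st.py;python3 - <<'E'
from meas import *
import pickle
o,c,im,d=pickle.load(open('w12.pkl','rb'))
v,u=np.mgrid[:480,:640]
m=masks(im)
for k in L:
  for ce,a,mk in blobs(m[k],60): print(k,ce.round(1),a,ray(c,*ce,.012).round(4),ray(c,*ce,.02).round(4))
E
```

```text
25.2 [0.5795 0.0351 0.1949] jawyaw 89.75 z [-0.0049 -0.0018 -1.    ] [-0.18 -0.38  1.2 ] 0.0759228001689174 [ 6.100e-02  4.220e-01  1.670e-01  1.321e+00 -1.000e-03  6.600e-02]
25.25 [0.5798 0.0374 0.1963] jaw 89.9 levelling rot (np.float64(0.0006341658290940535), np.float64(-0.0029136292945388504)) [ 0.1 -0.1 -0.2] 0.0762 [ 0.065  0.42   0.168  1.321 -0.     0.066]
red [462.  232.3] 397 [0.6019 0.158  0.012 ] [0.5994 0.155  0.02  ]
red [467.6 322.6] 106 [0.6933 0.1732 0.012 ] [0.6885 0.1698 0.02  ]
yellow [332.2 233.1] 388 [0.6022 0.0426 0.012 ] [0.5996 0.0425 0.02  ]
yellow [313.3 318.9] 144 [0.6887 0.0246 0.012 ] [0.684  0.0249 0.02  ]
blue [203.1 234. ] 387 [ 0.6024 -0.0723  0.012 ] [ 0.5999 -0.0696  0.02  ]
```

View pics/w12.png

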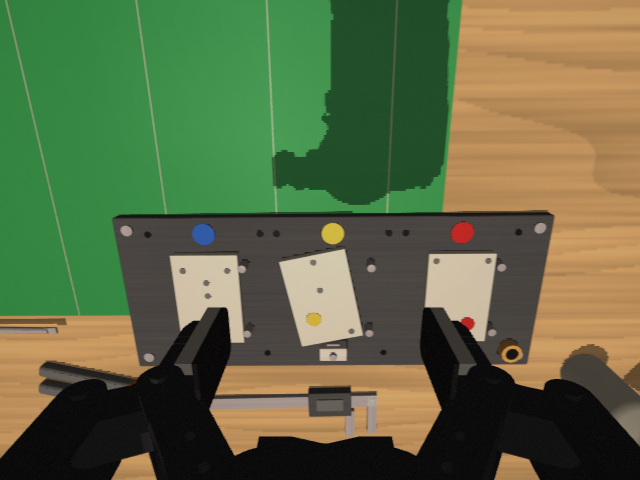

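```bash
python3 - <<'E'
from meas import *
import pickle
o,c,im,d=pickle.load(open('w12.pkl','rb'))
v,u=np.mgrid[:480,:640]
panels(c,im,z=.02,cond=(v>245)&(v<347)&(u>265)&(u<372)&~((v<275)&(u>352)) ,mn=800)
o,c,im,d=pickle.load(open('w11.pkl','rb'))
print('cap',ray(c,402,303.2,.144),'guard',ray(c,389,270,.086))
E
```

```text
yellow centre [662.4  29.6] size [100.9 102.1] rect 89.7 yawdot 21.3 len 22.0 21.6
cap [0.49585493 0.35125881 0.144     ] guard [0.49422227 0.35068489 0.086     ]
```

```bash
python3 - <<'E'
from meas import *
import pickle
o,c,im,d=pickle.load(open('w12.pkl','rb'))
g=cv2.cvtColor(im,cv2.COLOR_RGB2GRAY)
pm=((g>165)).astype(np.uint8); pm[:245]=0;pm[352:]=0;pm[:,:265]=0;pm[:,366:]=0
pm[310:330,303:325]=1
pm=cv2.morphologyEx(pm,cv2.MORPH_CLOSE,np.ones((7,7)));pm=cv2.morphologyEx(pm,cv2.MORPH_OPEN,np.ones((15,15)))
for ce,a,mk in blobs(pm,1500):
    W=np.array([ray(c,p[1],p[0],.020)[:2] for p in np.argwhere(mk)],np.float32)*1000
    r=cv2.minAreaRect(W);print(ce,a,r, ((np.array([684,24.9])-r[0])))
K,R,t=c
for a,b in [(290,270),(340,260),(350,330),(310,340)]:
    q=np.linalg.inv(K)@np.array([a,b,1.])*d[b,a];print((R.T@(q-t)).round(4))
E
```

```text
[321.60040015 297.31975264] 5498 ((664.1607666015625, 33.12042999267578), (89.89875030517578, 58.78803634643555), 11.819894790649414) [19.8392334  -8.22042999]
[0.6342 0.0047 0.0198]
[0.6247 0.0494 0.02  ]
[0.696  0.0594 0.02  ]
[0.7073 0.0213 0.0192]
```

Emit:
apply_moves(
  rows=[
    [[3, 0, -3, 0, 0, 0.1, 7.6], [6, 0, -6, 0, 0, 0.2, 7.6], [8.4, -0.4, -9, 0, 0, 0.2, 7.6], [8.4, -0.4, -12, 0, 0, 0.2, 7.6], [8.4, -0.4, -15, 0, 0, 0.2, 7.6], [8.4, -0.4, -15, 0, 0, 0.2, 7.6]],
  ],
)

```text
clock: 25.75
tool_pos: [0.659, 0.0346, 0.0394]
orientation: [-0.005, 0.633, 0.774, -0.005]
contact_force: [-2.3, -0.3, -1.7]
finger_gap: 0.0763
```

```bash
python3 snap.py w13; python3 st.py
```

```text
25.75 [0.659  0.0346 0.0394] jawyaw 101.46 z [-0.015  -0.0014 -0.9999] [-2.27 -0.34 -1.67] 0.07628854226597416 [ 5.300e-02  6.950e-01  2.110e-01  1.101e+00 -1.000e-03 -1.470e-01]
25.8 [0.6606 0.0346 0.043 ] jaw 101.46 levelling rot (np.float64(0.0013549229953271347), np.float64(-0.010918507570544037)) [ 0.1 -0.1  0.9] 0.0758 [ 5.300e-02  6.920e-01  2.140e-01  1.104e+00 -1.000e-03 -1.470e-01]
```

View pics/w13.png

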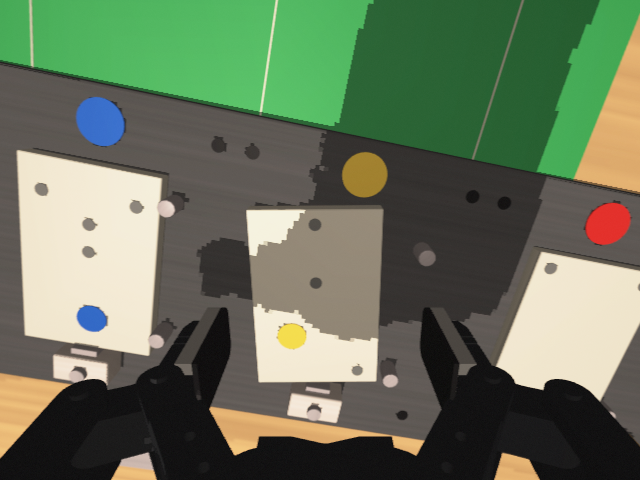

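Emit:
apply_moves(
  rows=[
    [[0.3, -0.3, -1, 0, -0.011, 0, 7.6], [0.3, -0.3, -2, 0, -0.011, 0, 7.6], [0.3, -0.3, -2.6, 0, -0.011, 0, 7.6], [0.3, -0.3, -2.8, 0, -0.011, 0, 7.6], [0.3, -0.3, -2.8, 0, -0.011, 0, 6.6], [0.3, -0.3, -2.8, 0, -0.011, 0, 5.0], [0.3, -0.3, -2.8, 0, -0.011, 0, 5.0], [0.3, -0.3, -2.8, 0, -0.011, 0, 5.0], [0.3, -0.3, -2.8, 0, -0.011, 0, 5.0], [0.3, -0.3, -2.8, 0, -0.011, 0, 5.0]],
  ],
  grip_force=30,
)

```text
clock: 26.63
tool_pos: [0.6651, 0.0318, 0.0171]
orientation: [0.002, 0.633, 0.774, 0.001]
contact_force: [-0.0, 0.8, 6.1]
finger_gap: 0.05
```

```bash
python3 st.py
```

```text
26.63 [0.6651 0.0318 0.0171] jaw 101.46 levelling rot (np.float64(0.0007177194785746926), np.float64(0.003726294150079799)) [-0.   0.8  6.1] 0.05 [ 4.800e-02  7.140e-01  1.820e-01  1.035e+00 -1.000e-03 -1.520e-01]
```

The jaws closed over the top face (gap 50 mm, TCP at 17 mm), so that was too high. Reopening, going lower and regripping.

Emit:
apply_moves(
  rows=[
    [[0, 0, 0.2, 0, 0, 0, 6.6], [0, 0, 0.3, 0, 0, 0, 7.6], [0, 0, 0.3, 0, 0, 0, 7.6], [0, 0, 0.3, 0, 0, 0, 7.6], [0, 0, 0, 0, 0, 0, 7.6], [0, 0, -0.3, 0, 0, 0, 7.6], [0, 0, -0.5, 0, 0, 0, 7.6], [0, 0, -0.5, 0, 0, 0, 7.6]],
  ],
)

```text
clock: 27.3
tool_pos: [0.6642, 0.0317, 0.0108]
orientation: [0.001, 0.633, 0.774, 0.0]
contact_force: [-0.5, -0.5, -0.8]
finger_gap: 0.0766
```

Emit:
apply_moves(
  rows=[
    [[0, 0, 0.2, 0, 0, 0, 7.0], [0, 0, 0.2, 0, 0, 0, 6.0], [0, 0, 0.2, 0, 0, 0, 5.0], [0, 0, 0.2, 0, 0, 0, 5.0], [0, 0, 0.2, 0, 0, 0, 5.0], [0, 0, 0.2, 0, 0, 0, 5.0], [0, 0, 0.2, 0, 0, 0, 5.0]],
  ],
)

```text
clock: 27.88
tool_pos: [0.6644, 0.0317, 0.0133]
orientation: [0.001, 0.633, 0.774, 0.0]
contact_force: [-1.8, -0.4, 4.1]
finger_gap: 0.0581
```

```bash
python3 st.py
```

```text
27.88 [0.6644 0.0317 0.0133] jaw 101.46 levelling rot (np.float64(0.0008149239222651456), np.float64(0.0022900891767033684)) [-1.8 -0.4  4.1] 0.0581 [ 4.800e-02  7.170e-01  1.780e-01  1.029e+00 -1.000e-03 -1.520e-01]
```

Emit:
apply_moves(
  rows=[
    [[-0.4, 0, 0.3, 0, 0, 0, 5.0], [-0.6, 0.3, 0.5, 0, 0, -0.1, 5.0], [-0.6, 0.6, 0.5, 0, 0, -0.198, 5.0], [-0.6, 0.6, 0.5, 0, 0, -0.198, 5.0], [-0.6, 0.6, 0.2, 0, 0, -0.198, 5.0], [-0.6, 0.6, 0.05, 0, 0, -0.198, 5.0], [-0.6, 0.6, 0.05, 0, 0, -0.198, 5.0]],
  ],
)

```text
clock: 28.47
tool_pos: [0.6582, 0.0376, 0.0134]
orientation: [0.001, 0.706, 0.708, 0.0]
contact_force: [-0.9, -0.3, -1.3]
finger_gap: 0.058
```

```bash
python3 st.py
```

```text
28.47 [0.6582 0.0376 0.0134] jaw 90.19 levelling rot (np.float64(0.0012922247362643854), np.float64(0.0015175196574534063)) [-0.9 -0.3 -1.3] 0.058 [ 5.800e-02  7.070e-01  1.590e-01  1.021e+00 -1.000e-03  5.400e-02]
```

Emit:
apply_moves(
  rows=[
    [[0.2, 0, 0, 0, 0, 0, 5.0], [0.4, 0, 0, 0, 0, 0, 5.0], [0.6, 0, 0, 0, 0, 0, 5.0], [0.8, 0, 0, 0, 0, 0, 5.0], [0.9, 0, 0, 0, 0, 0, 5.0], [1.0, 0, 0, 0, 0, 0, 5.0], [1.0, 0, 0, 0, 0, 0, 5.0]],
  ],
  grip_force=20,
)

```text
clock: 29.05
tool_pos: [0.6647, 0.0375, 0.0133]
orientation: [-0.002, 0.706, 0.708, -0.003]
contact_force: [-9.5, -0.9, 8.4]
finger_gap: 0.058
```

Emit:
apply_moves(
  rows=[
    [[0.2, 0, 0.05, 0, 0, 0, 5.0], [0.4, 0, 0.1, 0, 0, 0, 5.0], [0.5, 0, 0.1, 0, 0, 0, 5.0], [0.2, 0.1, 0.1, 0, 0, 0, 5.0], [0.1, 0.2, 0.1, 0, 0, 0, 5.0], [0.1, 0.4, 0.1, 0, 0, 0, 5.0], [0.1, 0.6, 0.1, 0, 0, 0, 5.0], [0.1, 0.7, 0.1, 0, 0, 0, 5.0], [0.1, 0.8, 0.1, 0, 0, 0, 5.0], [0.1, 0.8, 0.1, 0, 0, 0, 5.0]],
  ],
)

```text
clock: 29.88
tool_pos: [0.6645, 0.0413, 0.0136]
orientation: [0.0, 0.707, 0.707, -0.006]
contact_force: [-5.0, -10.3, 1.5]
finger_gap: 0.0581
```

Emit:
apply_moves(
  rows=[
    [[0.15, 0.1, 0, 0, 0, 0, 5.0], [0.15, 0.3, 0, 0, 0, 0, 5.0], [0.15, 0.4, 0, 0, 0, 0, 5.0], [0.15, 0.4, 0, 0, 0, 0, 5.0]],
  ],
)

```text
clock: 30.22
tool_pos: [0.6645, 0.0413, 0.0136]
orientation: [0.001, 0.708, 0.706, -0.01]
contact_force: [-7.7, -10.2, 5.2]
finger_gap: 0.0577
```

Emit:
apply_moves(
  rows=[
    [[0, 0, 0, 0, 0, 0, 6.4], [0, 0, 0, 0, 0, 0, 7.2], [0, 0, 0, 0, 0, 0, 7.6], [0, 0, 0, 0, 0, 0, 7.6], [0, 0, 2, 0, 0, 0, 7.6], [0, 0, 5, 0.014, -0.01, 0, 7.6], [-3, 0, 8, 0.014, -0.01, 0, 7.6], [-6, 0, 11, 0.014, -0.01, 0, 7.6], [-9, 1, 14, 0.014, -0.01, 0, 7.6], [-12, 2, 17, 0.014, -0.01, 0, 7.6], [-12, 2, 17, 0.014, -0.01, 0, 7.6]],
  ],
)

```text
clock: 31.13
tool_pos: [0.5437, 0.0633, 0.1899]
orientation: [0.002, 0.707, 0.707, 0.002]
contact_force: [0.2, -0.1, 1.5]
finger_gap: 0.0757
```

```bash
python3 snap.py w14; python3 st.py; cat > chk.py <<'E'
from meas import *
import pickle,sys
o,c,im,d=pickle.load(open(sys.argv[1]+'.pkl','rb'))
m=masks(im)
D=dict(red=(.6021,.1573),yellow=(.6022,.0424),blue=(.6024,-.0726))
for k in L:
  for ce,a,mk in blobs(m[k],40):
    e=((ray(c,*ce,.012)[:2]-D[k])*1000); f=((ray(c,*ce,.02)[:2]-D[k])*1000-[62,0]-L[k])
    if abs(e).max()<15: print(k,'disc err',e.round(2),a)
    elif abs(f).max()<25: print(k,'dot err',f.round(2),a)
E
python3 chk.py w14
```

```text
31.1333 [0.5437 0.0633 0.1899] jawyaw 90.02 z [ 5.3e-03  2.0e-04 -1.0e+00] [ 0.24 -0.08  1.46] 0.0757307770745178 [ 0.116  0.35   0.047  1.262 -0.     0.116]
31.18 [0.5448 0.063  0.1886] jaw 90.02 levelling rot (np.float64(0.0003243253221941085), np.float64(0.005753449667162527)) [-0.3  0.1  0.1] 0.0761 [ 1.16e-01  3.53e-01  4.70e-02  1.26e+00 -1.00e-03  1.15e-01]
red disc err [-0.23  0.01] 363
yellow disc err [ 0.   -0.14] 360
yellow dot err [-0.4   0.08] 128
blue disc err [-0.1  -0.18] 359
```

View pics/w14.png

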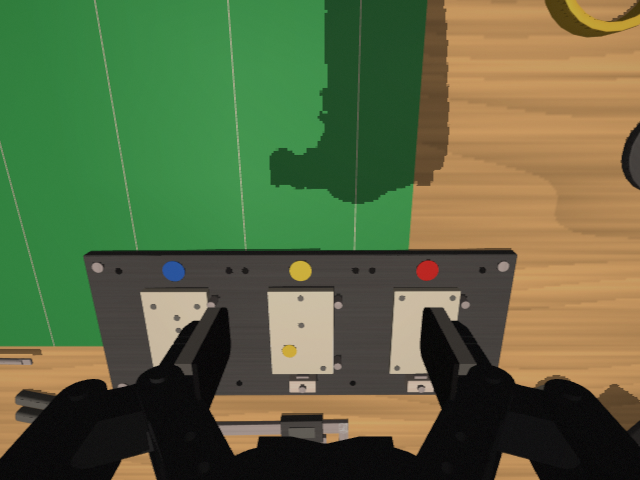

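Emit:
apply_moves(
  rows=[
    [[-1, 3, 3, 0, 0, 0, 7.6], [-2, 6, 4, 0, 0, 0, 7.6], [-3, 9, 4, 0, 0, 0, 7.6], [-4, 12, 4, 0, 0, 0, 7.6], [-5, 15, 4, 0, 0, 0, 7.6], [-5, 18, 4, 0, 0, 0, 7.6], [-5, 21, 4, 0, 0, 0, 7.6], [-5, 24, 3, 0, 0, 0, 7.6], [-5, 27, 2, 0, 0, 0, 7.6], [-5, 28.8, 1, 0, 0, 0, 7.6], [-5, 28.8, 1, 0, 0.005, 0, 7.6], [-5, 28.8, 1, 0, 0.005, 0, 7.6]],
  ],
)

```text
clock: 32.18
tool_pos: [0.4946, 0.3519, 0.196]
orientation: [0.0, 0.706, 0.708, -0.002]
contact_force: [-0.2, 0.3, -0.2]
finger_gap: 0.0759
```

```bash
python3 snap.py w15; python3 st.py;python3 - <<'E'
import pickle
from h import *
o,c,im,d=pickle.load(open('w15.pkl','rb'))
x=cv2.convertScaleAbs(im[150:450,200:500],alpha=2.2);save('w15b.png',cv2.resize(x,None,fx=2,fy=2))
E
```

```text
32.1833 [0.4946 0.3519 0.196 ] jawyaw 90.14 z [-0.002  -0.0025 -1.    ] [-0.23  0.25 -0.21] 0.07593306097974935 [ 6.19e-01  4.73e-01  2.50e-01  1.35e+00 -1.00e-03  6.16e-01]
32.23 [0.495  0.3511 0.1971] jaw 90.06 levelling rot (np.float64(0.0018938229820753894), np.float64(-0.0007379231912518393)) [-0.2  0.4  0.4] 0.076 [ 6.170e-01  4.710e-01  2.500e-01  1.351e+00 -1.000e-03  6.160e-01]
```

View pics/w15b.png

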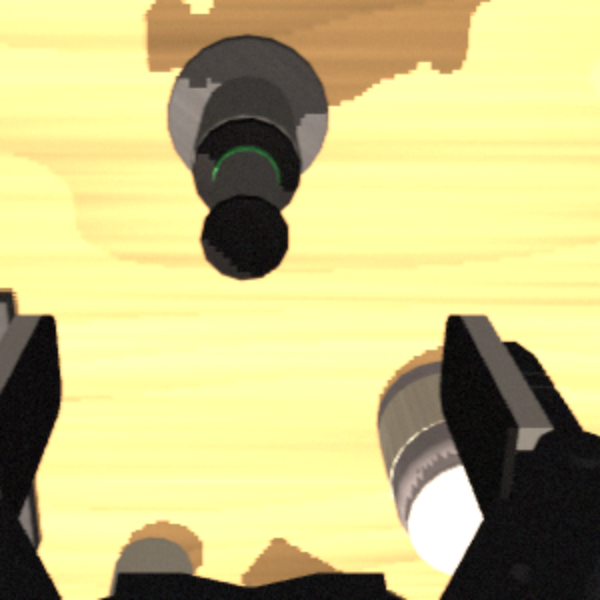

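The cap centre is at about (322.5,268.5) and the guard at about (323.5,233) in the full picture.

```bash
python3 - <<'E'
import pickle
from h import *
o,c,im,d=pickle.load(open('w15.pkl','rb'))
K,R,t=c
q=np.linalg.inv(K)@np.array([322,262,1.])*d[262,322];print('depth cap',R.T@(q-t))
print('cap',ray(c,322.5,268.5,.144),'rad',np.linalg.norm(ray(c,301,268,.144)-ray(c,344,268,.144))/2,'guard',ray(c,323.5,233,.086),np.linalg.norm(ray(c,297,233,.086)-ray(c,350,233,.086))/2,'foot',ray(c,200+247/2,150+110/2,.01))
o,c,im,d=pickle.load(open('w11.pkl','rb'));print(ray(c,402,303.2,.144))
E
```

```text
depth cap [0.4924824  0.35163798 0.14269284]
cap [0.49579225 0.35192184 0.144     ] rad 0.01179103375306986 guard [0.49406434 0.35214472 0.086     ] 0.018293217501396015 foot [0.49282409 0.3517183  0.01      ]
[0.49585493 0.35125881 0.144     ]
```

Emit:
apply_moves(
  rows=[
    [[0, 0, -3, 0.002, 0, 0, 7.6], [0, 0, -6, 0.002, 0, 0, 7.6], [0, 0, -8.5, 0.002, 0, 0, 7.6], [0, 0, -9.6, 0.002, 0, 0, 7.6], [0, 0, -10, 0.002, 0, 0, 7.6], [0, 0, -10, 0.002, 0, 0, 6], [0, 0, -10, 0.002, 0, 0, 4.5], [0, 0, -10, 0.002, 0, 0, 3], [0, 0, -10, 0.002, 0, 0, 1.5], [0, 0, -10, 0.002, 0, 0, 1.5], [0, 0, -10, 0.002, 0, 0, 1.5], [0, 0, -10, 0.002, 0, 0, 1.5], [0, 0, -10, 0.002, 0, 0, 1.5]],
  ],
  grip_force=50,
)

```text
clock: 33.32
tool_pos: [0.496, 0.3517, 0.0989]
orientation: [0.0, 0.707, 0.707, 0.001]
contact_force: [0.5, -0.8, 6.6]
finger_gap: 0.021
```

```bash
python3 st.py
```

```text
33.32 [0.496  0.3517 0.0989] jaw 90.06 levelling rot (np.float64(-0.0018284414017392316), np.float64(0.0022779417090914517)) [ 0.5 -0.8  6.6] 0.021 [0.617 0.532 0.086 1.121 0.    0.616]
```

Emit:
apply_moves(
  rows=[
    [[0, 0, 0.5, 0, 0, 0, 1.5], [0, 0, 2, 0, 0, 0, 1.5], [0, 0, 4.5, 0, 0, 0, 1.5], [0, 0, 7, 0, 0, 0, 1.5], [0, 0, 9, 0, 0, 0, 1.5], [0, 0, 9, 0, 0, 0, 1.5], [0, 0, 9, 0, 0, 0, 1.5]],
  ],
)

```text
clock: 33.9
tool_pos: [0.4965, 0.3522, 0.19]
orientation: [0.0, 0.707, 0.708, 0.003]
contact_force: [0.4, -0.2, -2.2]
finger_gap: 0.0215
```

```bash
python3 st.py; python3 snap.py s2 scene; python3 snap.py t2 top; python3 - <<'E'
import pickle
from h import *
for n in('s2','t2'):
    o,c,im,d=pickle.load(open(n+'.pkl','rb'));p=proj(c,o['tool_pos']);print(p)
    u,v=int(p[0]),int(p[1]); 
    save(n+'b.png',cv2.resize(cv2.convertScaleAbs(im[max(0,v-90):v+110,max(0,u-100):u+100],alpha=1.8),None,fx=3,fy=3))
c=cam('top');pts=[(238,180)];print('datum top',ray(c,238,180,.022))
E
```

```text
33.9 [0.4965 0.3522 0.19  ] jaw 90.07 levelling rot (np.float64(-0.0034640470431060236), np.float64(0.0043563361611302755)) [ 0.4 -0.2 -2.2] 0.0215 [0.617 0.472 0.233 1.326 0.    0.616]
33.9 [0.4965 0.3522 0.19  ] jawyaw 90.07 z [ 0.0044  0.0035 -1.    ] [ 0.38 -0.16 -2.21] 0.021514454586380606 [0.617 0.472 0.233 1.326 0.    0.616]
33.95 [0.4957 0.3516 0.1883] jawyaw 90.07 z [ 0.0017  0.0015 -1.    ] [-0.11  0.06 -1.77] 0.020714022209026302 [0.617 0.474 0.23  1.325 0.    0.616]
[487.82475142 199.43116488]
[164.00362379 249.98190484]
datum top [0.72249702 0.2165698  0.022     ]
```

View pics/s2b.png

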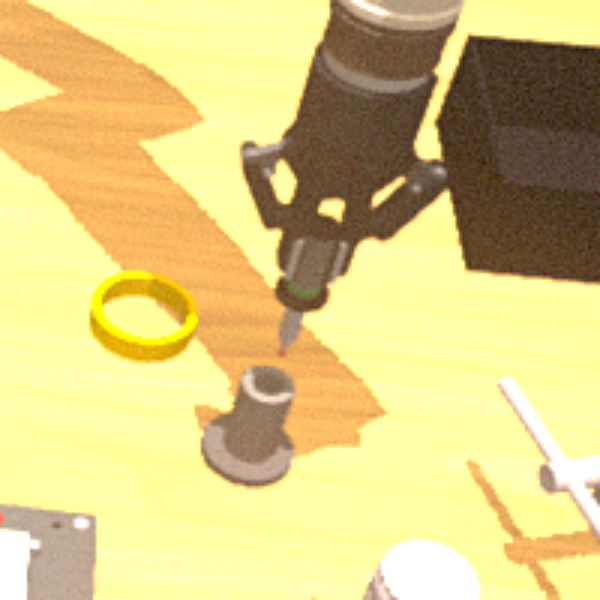

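View pics/s2.png

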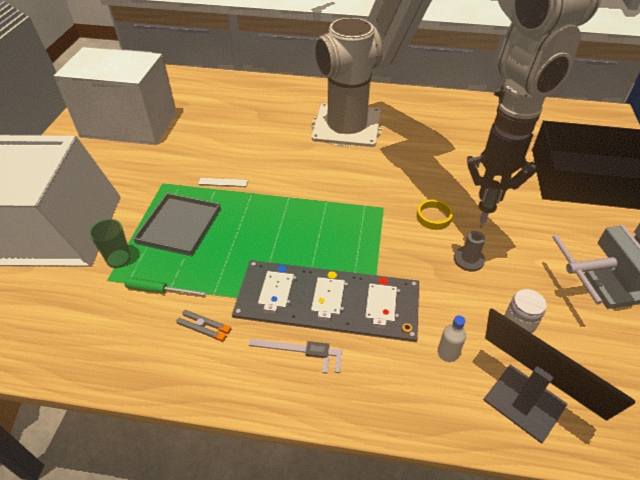

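```bash
python3 - <<'E'
import pickle
from h import *
o,c,im,d=pickle.load(open('s2.pkl','rb'))
tp=o['tool_pos'];print('expected tip px',proj(c,tp-[0,0,.0789]),'bottle base',ray(c,451,352,0),'cap',ray(c,459,322,.115),'tin',ray(c,528,305,.075),'datum scene',ray(c,407,327.5,.022))
for n,u,v in [('w4',401,393),('w12',511,352)]:
    o,cc,im,d=pickle.load(open(n+'.pkl','rb'));print('datum',ray(cc,u,v,.022))
o,cc,im,d=pickle.load(open('w15.pkl','rb'))
E
```

```text
expected tip px [479.049249   226.07752808] bottle base [0.75356478 0.30822816 0.        ] cap [0.7597683  0.30106861 0.115     ] tin [0.66872632 0.44711421 0.075     ] datum scene [0.7239342  0.21587093 0.022     ]
datum [0.72185392 0.2146697  0.022     ]
datum [0.71963691 0.21419627 0.022     ]
```

```bash
python3 - <<'E'
import pickle
from meas import *
for n in('s2','t2'):
    o,c,im,d=pickle.load(open(n+'.pkl','rb'))
    e=proj(c,o['tool_pos']-[0,0,.0789])
    m=masks(im)['red']
    h=im.astype(int);r=(h[...,0]>1.8*h[...,1])&(h[...,0]>60)
    for ce,a,mk in blobs(r,1):
        if np.linalg.norm(ce-e)<12: print(n,e.round(1),ce,a)
E
```

```text
s2 [479.  226.1] [480.  226.5] 2
```

Emit:
apply_moves(
  rows=[
    [[3, -2, 0, 0, 0, 0, 1.5], [6, -4, 0, 0, 0, 0, 1.5], [9, -6, 0, 0, 0, 0, 1.5], [12, -8, 0, 0, 0, 0, 1.5], [15, -10, 0, 0, 0, 0, 1.5], [18, -12, 0, 0, 0, 0, 1.5], [20, -13, -2, 0, 0, 0, 1.5], [22, -13.7, -4, 0, 0, 0, 1.5], [22.6, -13.7, -6, 0, 0, 0, 1.5], [22.6, -13.7, -7, 0, 0, 0, 1.5], [22.6, -13.7, -7, 0, 0, 0, 1.5], [22.6, -13.7, -7, 0, 0, 0, 1.5], [22.6, -13.7, -7, 0, 0, 0, 1.5]],
  ],
)

```text
clock: 35.08
tool_pos: [0.7208, 0.215, 0.1185]
orientation: [0.0, 0.706, 0.708, 0.0]
contact_force: [0.1, 0.5, -0.4]
finger_gap: 0.0211
```

```bash
python3 st.py
```

```text
35.08 [0.7208 0.215  0.1185] jaw 90.13 levelling rot (np.float64(-0.000621151645546498), np.float64(0.0007247532585698912)) [ 0.1  0.5 -0.4] 0.0211 [0.29  0.829 0.679 1.42  0.    0.288]
```

Reached. A wrist and scene look at the tip before touching.

```bash
python3 snap.py w16; python3 snap.py s3 scene; python3 - <<'E'
import pickle
from meas import *
o,c,im,d=pickle.load(open('s3.pkl','rb'))
save('s3b.png',cv2.resize(cv2.convertScaleAbs(im[240:360,340:480],alpha=1.6),None,fx=5,fy=5,interpolation=cv2.INTER_CUBIC))
print(proj(c,o['tool_pos']-[0,0,.0789])-[340,240],proj(c,[.722,.2144,.022])-[340,240])
E
```

```text
35.0833 [0.7208 0.215  0.1185] jawyaw 90.13 z [ 7.e-04  6.e-04 -1.e+00] [ 0.12  0.45 -0.38] 0.021135934917820502 [0.29  0.829 0.679 1.42  0.    0.288]
35.1333 [0.7213 0.2152 0.1194] jawyaw 90.14 z [ 0.0024  0.0011 -1.    ] [ 0.12  0.16 -0.22] 0.02123911334758778 [0.29  0.828 0.679 1.42  0.    0.287]
[67.89389136 81.25901424] [66.31726031 86.61014341]
```

View pics/w16.png

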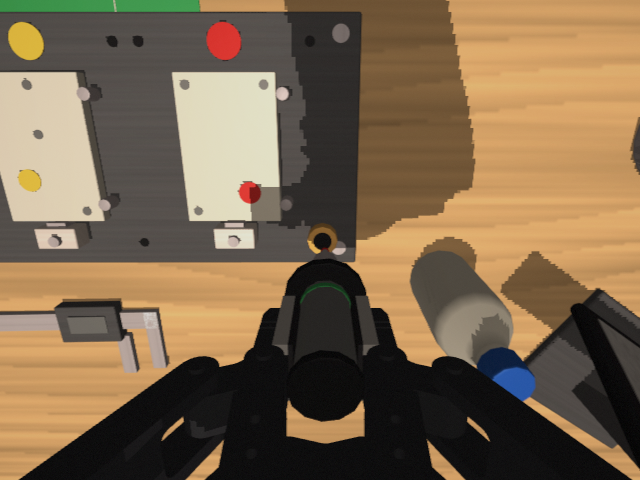

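View pics/s3b.png

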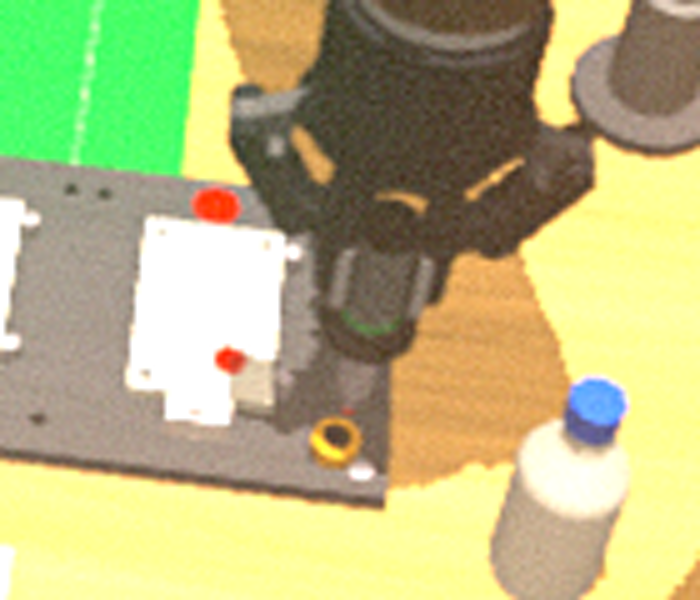

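Emit:
apply_moves(
  rows=[
    [[0.1, 0, -0.8, 0, 0, 0, 1.5], [0.1, 0, -1.5, 0, 0, 0, 1.5], [0.1, 0, -1.8, 0, 0, 0, 1.5], [0.1, 0, -1.9, 0, 0, 0, 1.5], [0.1, 0, -2.0, 0, 0, 0, 1.5], [0.1, 0, -2.1, 0, 0, 0, 1.5], [0.1, 0, -2.1, 0, 0, 0, 1.5], [0.1, 0, -2.1, 0, 0, 0, 1.5]],
  ],
)

```text
clock: 35.85
tool_pos: [0.7225, 0.2152, 0.099]
orientation: [0.001, 0.706, 0.708, 0.002]
contact_force: [-0.6, 0.1, -0.8]
finger_gap: 0.0212
```

```bash
python3 st.py
```

```text
35.85 [0.7225 0.2152 0.099 ] jaw 90.13 levelling rot (np.float64(-0.001306049458446529), np.float64(0.0031441315965639568)) [-0.6  0.1 -0.8] 0.0212 [0.289 0.838 0.646 1.376 0.    0.287]
```

Emit:
apply_moves(
  rows=[
    [[0, -0.05, -0.1, 0, 0, 0, 1.5], [0, -0.05, -0.2, 0, 0, 0, 1.5], [0, -0.05, -0.2, 0, 0, 0, 1.5], [0, -0.05, -0.2, 0, 0, 0, 1.5], [0, -0.05, -0.2, 0, 0, 0, 1.5]],
  ],
)

```text
clock: 36.27
tool_pos: [0.7227, 0.2149, 0.0972]
orientation: [0.001, 0.706, 0.708, 0.002]
contact_force: [-0.4, 1.0, 0.3]
finger_gap: 0.0209
```

```bash
python3 - <<'E'
import pickle
from meas import *
f=[]
for i in range(4):
    f.append(get_obs()['contact_force'][2]); im,d=grab_frame('scene')
o=get_obs();print(np.round(f,2),o['tool_pos'])
save('s4b.png',cv2.resize(cv2.convertScaleAbs(im[240:360,340:480],alpha=1.6),None,fx=5,fy=5,interpolation=cv2.INTER_CUBIC))
E
```

```text
[0.25 0.99 0.06 0.71] [0.72262614 0.21483574 0.09718397]
```

View pics/s4b.png

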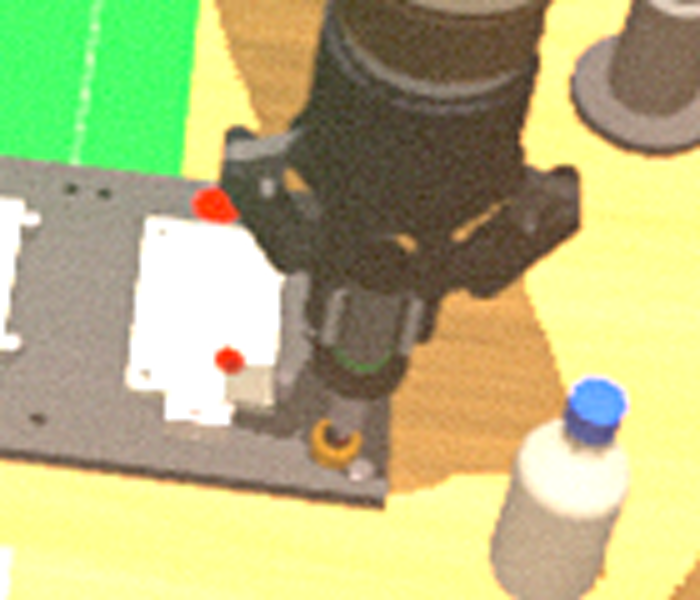

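Emit:
apply_moves(
  rows=[
    [[0, 0, 1, 0, 0, 0, 1.5], [0, 0, 2.5, 0, 0, 0, 1.5], [-1.5, -2, 2.5, 0, 0, 0, 1.5], [-3.2, -4.6, 2.5, 0, 0, 0, 1.5], [-3.2, -4.6, 2.5, 0, 0, 0, 1.5], [-3.2, -4.6, 1.5, 0, 0, 0, 1.5], [-3.2, -4.6, 0.8, 0, 0, 0, 1.5], [-3.2, -4.6, 0.8, 0, 0, 0, 1.5]],
  ],
)

```text
clock: 37.13
tool_pos: [0.6902, 0.1691, 0.1029]
orientation: [0.0, 0.706, 0.708, 0.001]
contact_force: [-0.0, 0.4, -1.3]
finger_gap: 0.0206
```

```bash
python3 st.py; python3 - <<'E'
from meas import *
im,d=grab_frame('scene'); c=cam('scene')
save('s5b.png',cv2.resize(cv2.convertScaleAbs(im[240:360,340:480],alpha=1.6),None,fx=5,fy=5,interpolation=cv2.INTER_CUBIC))
print((proj(c,[.6902,.1684,.02])-[340,240])*5,(proj(c,get_obs()['tool_pos']-[0,0,.0789])-[340,240])*5)
E
```

```text
37.13 [0.6902 0.1691 0.1029] jaw 90.15 levelling rot (np.float64(-0.0009562787268229072), np.float64(0.0010918787261330032)) [-0.   0.4 -1.3] 0.0206 [2.400e-01 7.360e-01 4.610e-01 1.295e+00 1.000e-03 2.370e-01]
[224.2057769  357.60988264] [227.36553697 351.8635647 ]
```

View pics/s5b.png

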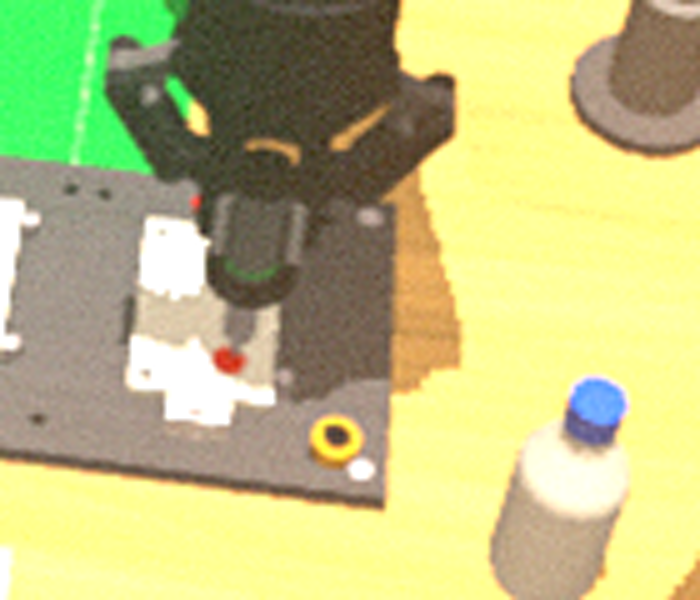

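Emit:
apply_moves(
  rows=[
    [[0, -0.05, -0.2, 0, 0, 0, 1.5], [0, -0.05, -0.4, 0, 0, 0, 1.5], [0, -0.05, -0.6, 0, 0, 0, 1.5], [0, -0.05, -0.75, 0, 0, 0, 1.5], [0, -0.05, -0.75, 0, 0, 0, 1.5], [0, -0.05, -0.75, 0, 0, 0, 1.5], [0, -0.05, -0.75, 0, 0, 0, 1.5]],
  ],
)

```text
clock: 37.77
tool_pos: [0.6906, 0.1691, 0.0965]
orientation: [0.0, 0.706, 0.708, 0.001]
contact_force: [0.5, 0.5, -0.4]
finger_gap: 0.0214
```

```bash
cat > ff.py <<'E'
from h import *
import sys
f=[]
for i in range(4):
    f.append(get_obs()['contact_force'][2]); im,d=grab_frame('scene')
o=get_obs();print(o['clock'],np.round(f,2),np.mean(f),o['tool_pos'])
u,v=proj(cam('scene'),o['tool_pos']-[0,0,.0789]);u,v=int(u),int(v)
print('red tip expected crop', 350,250)
save(sys.argv[1],cv2.resize(cv2.convertScaleAbs(im[v-50:v+50,u-70:u+70],alpha=1.6),None,fx=5,fy=5,interpolation=cv2.INTER_CUBIC))
E
python3 ff.py f1.png
```

```text
37.9667 [-0.4  -1.01  0.45 -0.21] -0.29394078373927224 [0.69052988 0.16885438 0.09627998]
red tip expected crop 350 250
```

View pics/f1.png

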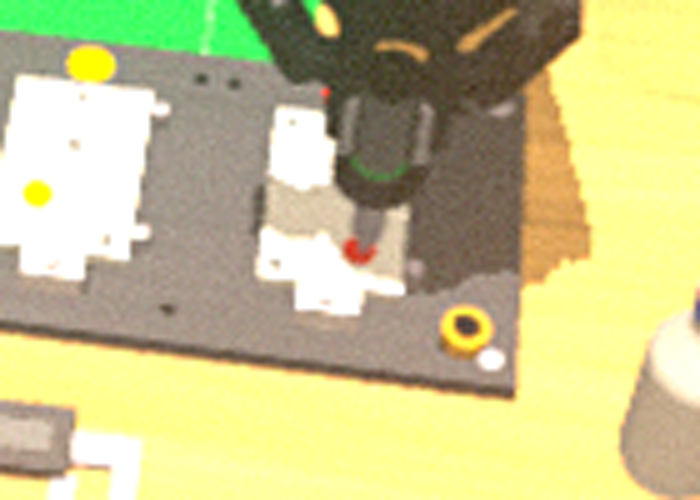

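Emit:
apply_moves(
  rows=[
    [[0, -0.05, -0.1, 0, 0, 0, 1.5], [0, -0.05, -0.15, 0, 0, 0, 1.5], [0, -0.05, -0.15, 0, 0, 0, 1.5], [0, -0.05, -0.15, 0, 0, 0, 1.5], [0, -0.05, -0.15, 0, 0, 0, 1.5]],
  ],
)

```text
clock: 38.38
tool_pos: [0.6905, 0.1683, 0.0948]
orientation: [0.0, 0.706, 0.708, 0.001]
contact_force: [-0.5, 0.7, 0.9]
finger_gap: 0.0207
```

```bash
python3 ff.py f2.png
```

```text
38.5833 [ 0.92 -0.37  0.07  0.65] 0.316333869999771 [0.69055259 0.16832943 0.09482835]
red tip expected crop 350 250
```

Emit:
apply_moves(
  rows=[
    [[0, 0, 1, 0, 0, 0, 1.5], [0, 0, 2.5, 0, 0, 0, 1.5], [-0.2, -3, 2.5, 0, 0, 0, 1.5], [-0.4, -6, 2.5, 0, 0, 0, 1.5], [-0.6, -9, 2.5, 0, 0, 0, 1.5], [-0.8, -12, 2.5, 0, 0, 0, 1.5], [-0.8, -13.75, 2.5, 0, 0, 0, 1.5], [-0.8, -13.75, 2.5, 0, 0, 0, 1.5], [-0.8, -13.75, 1.6, 0, 0, 0, 1.5], [-0.8, -13.75, 1, 0, 0, 0, 1.5], [-0.8, -13.75, 1, 0, 0, 0, 1.5]],
  ],
)

```text
clock: 39.5
tool_pos: [0.681, 0.0319, 0.1023]
orientation: [-0.001, 0.706, 0.709, -0.0]
contact_force: [-0.0, 0.1, -2.2]
finger_gap: 0.021
```

```bash
python3 st.py;python3 ff.py f3.png
```

```text
39.5 [0.681  0.0319 0.1023] jaw 90.24 levelling rot (np.float64(-0.0011984743003327597), np.float64(-0.002130358125763538)) [-0.   0.1 -2.2] 0.021 [4.600e-02 6.780e-01 3.520e-01 1.247e+00 1.000e-03 4.200e-02]
39.7 [-2.2  -1.55 -0.88 -0.9 ] -1.3816893085366673 [0.68247891 0.03196074 0.10461085]
red tip expected crop 350 250
```

View pics/f3.png

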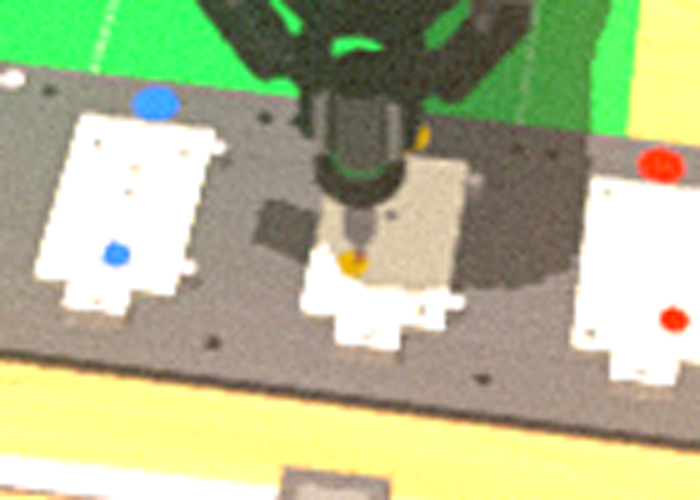

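Emit:
apply_moves(
  rows=[
    [[0, -0.12, -0.2, 0, 0, 0, 1.5], [0, -0.12, -0.4, 0, 0, 0, 1.5], [0, -0.12, -0.6, 0, 0, 0, 1.5], [0, -0.12, -0.8, 0, 0, 0, 1.5], [0, -0.12, -0.95, 0, 0, 0, 1.5], [0, -0.12, -0.95, 0, 0, 0, 1.5], [0, -0.12, -0.95, 0, 0, 0, 1.5], [0, -0.12, -0.95, 0, 0, 0, 1.5]],
  ],
)

```text
clock: 40.37
tool_pos: [0.6826, 0.0309, 0.0954]
orientation: [0.0, 0.706, 0.709, 0.001]
contact_force: [-0.0, 2.3, -0.1]
finger_gap: 0.0209
```

```bash
python3 ff.py f4.png
```

```text
40.5667 [-0.1   0.31  0.53  0.54] 0.32071876092139323 [0.68261586 0.03088758 0.09532844]
red tip expected crop 350 250
```

View pics/f4.png

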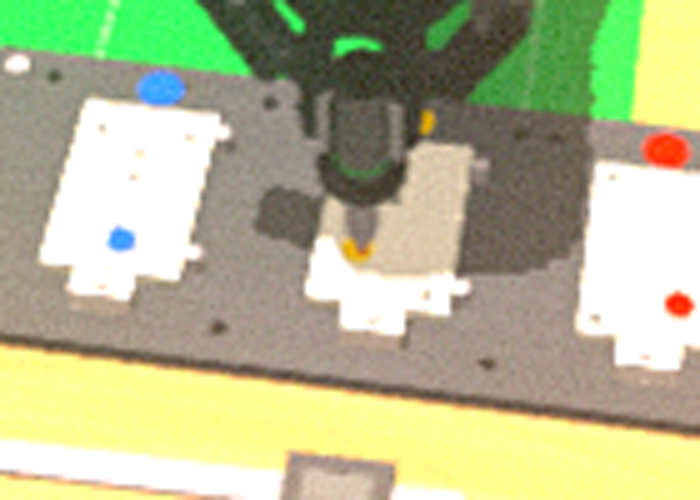

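Emit:
apply_moves(
  rows=[
    [[0, 0, 1, 0, 0, 0, 1.5], [0, 0, 2.5, 0, 0, 0, 1.5], [0.3, -3, 2.5, 0, 0, 0, 1.5], [0.6, -6, 2.5, 0, 0, 0, 1.5], [1.1, -9, 2.5, 0, 0, 0, 1.5], [1.1, -10.15, 2.5, 0, 0, 0, 1.5], [1.1, -10.15, 2.5, 0, 0, 0, 1.5], [1.1, -10.15, 1.6, 0, 0, 0, 1.5], [1.1, -10.15, 1, 0, 0, 0, 1.5], [1.1, -10.15, 1, 0, 0, 0, 1.5], [1.1, -10.15, 1, 0, 0, 0, 1.5]],
  ],
)

```text
clock: 41.48
tool_pos: [0.6927, -0.069, 0.104]
orientation: [-0.001, 0.705, 0.709, 0.0]
contact_force: [0.2, 0.1, -0.9]
finger_gap: 0.021
```

```bash
python3 st.py;python3 ff.py f5.png
```

```text
41.48 [ 0.6927 -0.069   0.104 ] jaw 90.37 levelling rot (np.float64(-0.0019687367838254442), np.float64(-0.0006569345902549552)) [ 0.2  0.1 -0.9] 0.021 [-0.1    0.706  0.408  1.274  0.002 -0.107]
41.6833 [-0.86 -0.94 -0.76 -1.54] -1.025194314991766 [ 0.69384331 -0.069828    0.10570076]
red tip expected crop 350 250
```

View pics/f5.png

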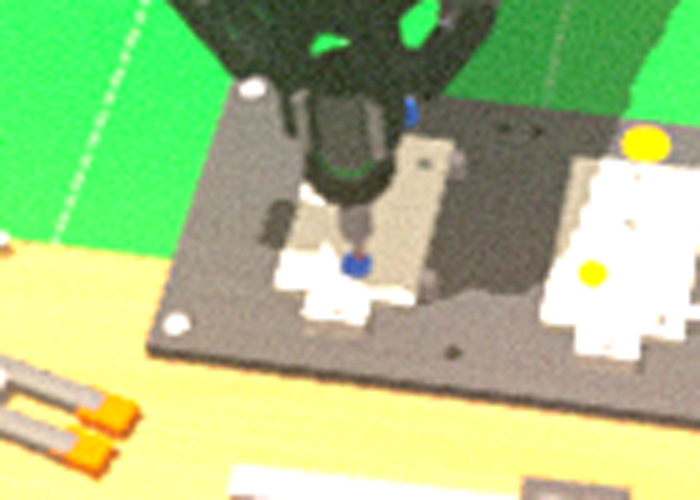

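Emit:
apply_moves(
  rows=[
    [[0, -0.05, -0.2, 0, 0, 0, 1.5], [0, -0.05, -0.4, 0, 0, 0, 1.5], [0, -0.05, -0.6, 0, 0, 0, 1.5], [0, -0.05, -0.8, 0, 0, 0, 1.5], [0, -0.05, -1.0, 0, 0, 0, 1.5], [0, -0.05, -1.05, 0, 0, 0, 1.5], [0, -0.05, -1.05, 0, 0, 0, 1.5], [0, -0.05, -1.05, 0, 0, 0, 1.5]],
  ],
)

```text
clock: 42.35
tool_pos: [0.6939, -0.0703, 0.0954]
orientation: [0.001, 0.705, 0.709, 0.002]
contact_force: [0.2, -0.3, -0.5]
finger_gap: 0.0211
```

```bash
python3 ff.py f6.png
```

```text
42.55 [-0.49 -0.57  0.72  1.11] 0.19490576887737315 [ 0.69394532 -0.07030849  0.09537097]
red tip expected crop 350 250
```

View pics/f6.png

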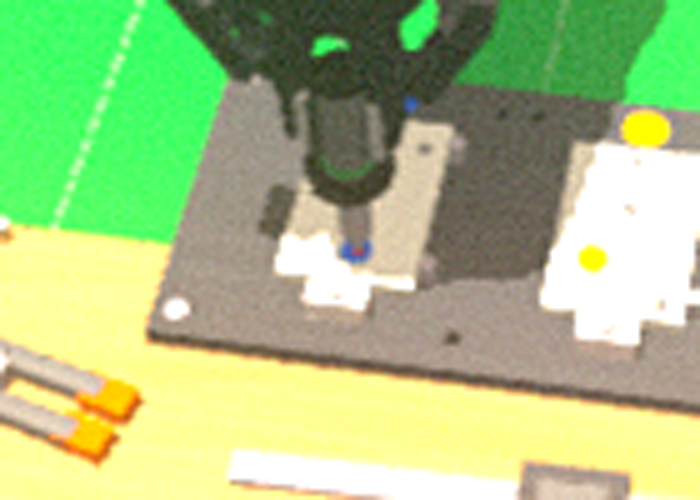

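Emit:
apply_moves(
  rows=[
    [[0, 0, 3, 0, 0, 0, 1.5], [0, 0, 6, 0, 0, 0, 1.5], [-1.5, 3, 10, 0, 0, 0, 1.5], [-3, 6, 11, 0, 0, 0, 1.5], [-4.5, 9, 11, 0, 0, 0, 1.5], [-6, 12, 11, 0, 0, 0, 1.5], [-7.5, 15, 11, 0, 0, 0, 1.5], [-9, 18, 11, 0, 0, 0, 1.5], [-10.5, 21, 11, 0, 0, 0, 1.5], [-12, 24, 11, 0, 0, 0, 1.5], [-13.5, 27, 11, 0, 0, 0, 1.5], [-15, 30, 11, 0, 0, 0, 1.5], [-16.5, 33, 11, 0, 0, 0, 1.5], [-18, 36, 11, 0, 0, 0, 1.5], [-19, 39, 11, 0, 0, 0, 1.5], [-19.8, 41.5, 10, 0, 0, 0, 1.5], [-19.8, 42.2, 9.5, 0, 0, 0, 1.5], [-19.8, 42.2, 9.5, 0, 0, 0, 1.5], [-19.8, 42.2, 9.5, 0, 0, 0, 1.5]],
  ],
)

```text
clock: 44.13
tool_pos: [0.4956, 0.3512, 0.1896]
orientation: [0.001, 0.705, 0.709, 0.001]
contact_force: [-0.3, -0.2, -0.5]
finger_gap: 0.0211
```

```bash
python3 st.py;python3 ff.py f7.png
```

```text
44.13 [0.4956 0.3512 0.1896] jaw 90.36 levelling rot (np.float64(0.0003799712808376008), np.float64(0.001871270185441535)) [-0.3 -0.2 -0.5] 0.0211 [ 6.170e-01  4.730e-01  2.330e-01  1.329e+00 -1.000e-03  6.110e-01]
44.3333 [-0.46 -1.4  -1.47 -0.63] -0.9908974496068108 [0.49677806 0.35035713 0.19084804]
red tip expected crop 350 250
```

View pics/f7.png

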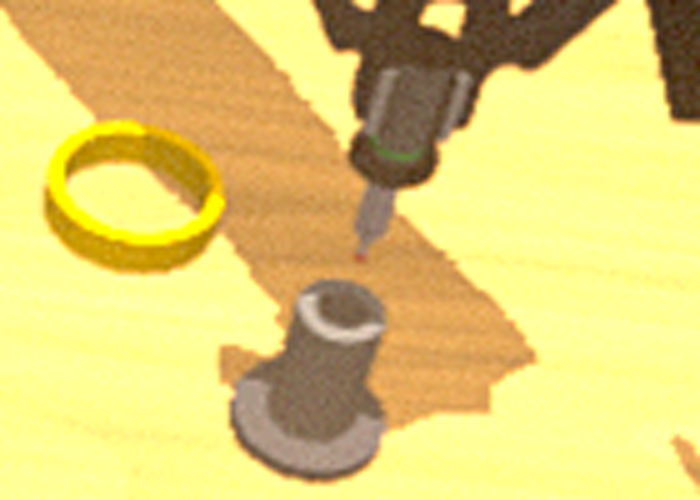

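Emit:
apply_moves(
  rows=[
    [[-0.15, 0.1, -0.5, 0, 0, 0, 1.5], [-0.15, 0.1, -1.5, 0, 0, 0, 1.5], [-0.15, 0.1, -2.5, 0, 0, 0, 1.5], [-0.15, 0.1, -3.5, 0, 0, 0, 1.5], [-0.15, 0.1, -4.5, 0, 0, 0, 1.5], [-0.15, 0.1, -4.5, 0, 0, 0, 1.5]],
  ],
)

```text
clock: 44.83
tool_pos: [0.4936, 0.3502, 0.1423]
orientation: [0.0, 0.706, 0.708, -0.001]
contact_force: [0.6, -0.1, -1.9]
finger_gap: 0.021
```

Emit:
apply_moves(
  rows=[
    [[0.1, 0.15, -1, 0, 0, 0, 1.5], [0.1, 0.15, -2, 0, 0, 0, 1.5], [0.1, 0.15, -3, 0, 0, 0, 1.5], [0.1, 0.15, -3.7, 0, 0, 0, 1.5], [0.1, 0.15, -4.1, 0, 0, 0, 1.5], [0.1, 0.15, -4.3, 0, 0, 0, 1.5], [0.1, 0.15, -4.3, 0, 0, 0, 1.5]],
  ],
)

```text
clock: 45.42
tool_pos: [0.4945, 0.3516, 0.0994]
orientation: [0.0, 0.706, 0.708, -0.001]
contact_force: [-0.2, -0.1, -1.2]
finger_gap: 0.0209
```

```bash
python3 ff.py f8.png
```

```text
45.6167 [-1.21 -1.4  -0.08 -2.58] -1.3187533483478266 [0.49495377 0.35191994 0.09963607]
red tip expected crop 350 250
```

View pics/f8.png

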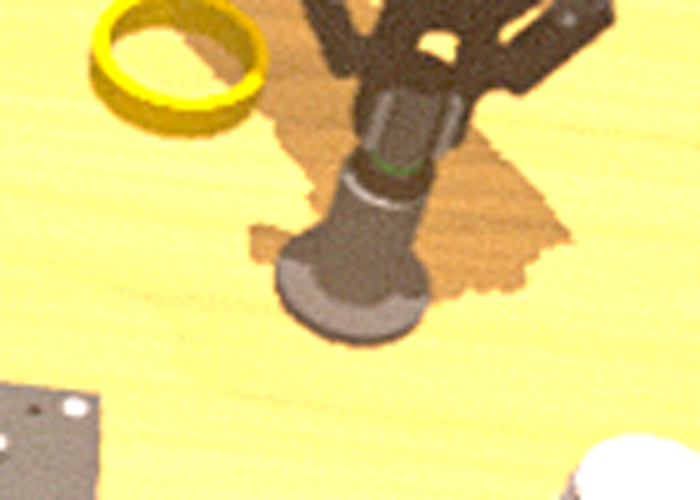

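Emit:
apply_moves(
  rows=[
    [[0, 0, -0.1, 0, 0, 0, 1.5], [0, 0, -0.1, 0, 0, 0, 1.5], [0, 0, -0.1, 0, 0, 0, 2.5], [0, 0, -0.1, 0, 0, 0, 3.5], [0, 0, -0.1, 0, 0, 0, 5], [0, 0, -0.1, 0, 0, 0, 6.5], [0, 0, -0.1, 0, 0, 0, 7.6], [0, 0, -0.1, 0, 0, 0, 7.6], [0, 0, 2, 0, 0, 0, 7.6], [0, 0, 5, 0, 0, 0, 7.6], [0, 0, 8, 0, 0, 0, 7.6], [0, 0, 10, 0, 0, 0, 7.6], [0, 0, 10, 0, 0, 0, 7.6]],
  ],
  grip_force=30,
)

```text
clock: 46.7
tool_pos: [0.4974, 0.3536, 0.2055]
orientation: [0.001, 0.706, 0.708, 0.004]
contact_force: [0.8, 0.0, 0.6]
finger_gap: 0.0761
```

```bash
python3 st.py; python3 snap.py w17; python3 - <<'E'
import pickle
from h import *
o,c,im,d=pickle.load(open('w17.pkl','rb'))
x=cv2.convertScaleAbs(im[150:450,200:500],alpha=2.2);save('w17b.png',cv2.resize(x,None,fx=2,fy=2))
print(proj(c,[.4958,.3519,.144]),proj(c,[.494,.352,.086]))
E
```

```text
46.7 [0.4974 0.3536 0.2055] jaw 90.2 levelling rot (np.float64(-0.004603028530468973), np.float64(0.007916490991741966)) [0.8 0.  0.6] 0.0761 [ 6.180e-01  4.660e-01  2.630e-01  1.359e+00 -1.000e-03  6.150e-01]
46.7 [0.4974 0.3536 0.2055] jawyaw 90.2 z [ 0.0079  0.0046 -1.    ] [0.83 0.04 0.59] 0.07605833013779595 [ 6.180e-01  4.660e-01  2.630e-01  1.359e+00 -1.000e-03  6.150e-01]
[318.82255176 256.35716021] [319.77417787 223.43366856]
```

View pics/w17b.png

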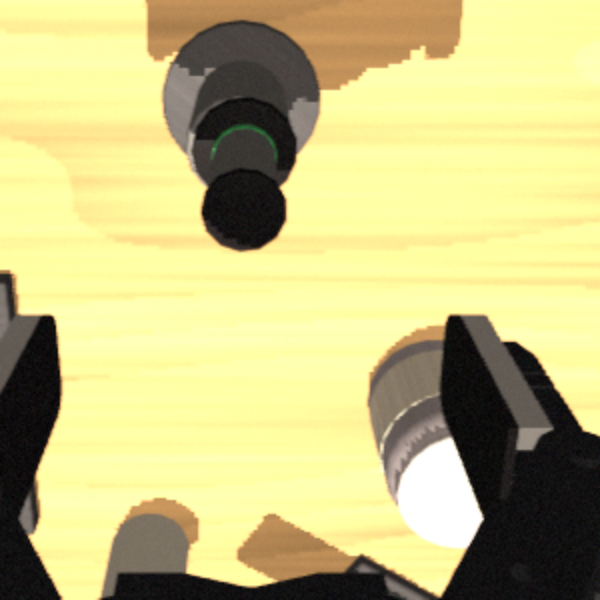

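```bash
python3 - <<'E'
import pickle
from h import *
o,c,im,d=pickle.load(open('w17.pkl','rb'))
print('cap',ray(c,322,254.6,.144),'guard',ray(c,322.8,223.5,.086),'foot',ray(c,320.7,197.5,.01))
K,R,t=c
q=np.linalg.inv(K)@np.array([322,250,1.])*d[250,322];print('depth cap',R.T@(q-t))
E
```

```text
cap [0.4947236  0.35370843 0.144     ] guard [0.49404699 0.35414908 0.086     ] foot [0.49301309 0.35224855 0.01      ]
depth cap [0.49177677 0.35370903 0.14438531]
```

Emit:
apply_moves(
  rows=[
    [[2, -2.5, 0, -0.0046, 0.008, 0, 7.6], [4, -5, 0, -0.0046, 0.008, 0, 7.6], [6, -7.5, 0, -0.0046, 0.008, 0, 7.6], [8.5, -10, -1, -0.0046, 0.008, 0, 7.6], [11, -13, -3, -0.0046, 0.008, 0, 7.6], [13.5, -16, -6, -0.0046, 0.008, 0, 7.6], [16, -19, -9, -0.0046, 0.008, 0, 7.6], [16.7, -19.7, -12, -0.0046, 0.008, 0, 7.6], [16.7, -19.7, -14.5, -0.0046, 0.008, 0, 7.6], [16.7, -19.7, -14.5, -0.0046, 0.008, 0, 7.6], [16.7, -19.7, -14.5, -0.0046, 0.008, 0, 7.6]],
  ],
)

```text
clock: 47.67
tool_pos: [0.6606, 0.155, 0.0541]
orientation: [-0.003, 0.706, 0.708, -0.005]
contact_force: [0.6, 0.4, 0.0]
finger_gap: 0.0759
```

```bash
python3 st.py; python3 snap.py w18; python3 snap.py t3 top; python3 snap.py s6 scene; python3 - <<'E'
import pickle
from h import *
o,c,im,d=pickle.load(open('s6.pkl','rb'))
print('jar',ray(c,118,262,0),'box base',ray(c,85,262,0),ray(c,120,205,0))
print('tray',[ray(c,u,v,.024).round(3) for u,v in [(173,194),(221,202),(180,251),(135,238)]])
E
```

```text
47.67 [0.6606 0.155  0.0541] jaw 90.16 levelling rot (np.float64(0.003668805137738695), np.float64(-0.011145798048671064)) [0.6 0.4 0. ] 0.0759 [ 2.310e-01  7.150e-01  2.900e-01  1.157e+00 -1.000e-03  2.280e-01]
47.6667 [0.6606 0.155  0.0541] jawyaw 90.16 z [-0.0111 -0.0037 -0.9999] [0.61 0.39 0.05] 0.07591373639246969 [ 2.310e-01  7.150e-01  2.900e-01  1.157e+00 -1.000e-03  2.280e-01]
47.7167 [0.6625 0.1562 0.0571] jawyaw 90.22 z [-0.0056 -0.0024 -1.    ] [0.61 0.88 0.58] 0.07601240438815648 [ 2.320e-01  7.120e-01  2.930e-01  1.157e+00 -1.000e-03  2.280e-01]
47.7667 [0.6639 0.157  0.0592] jawyaw 90.26 z [-0.0016 -0.0015 -1.    ] [0.02 0.13 0.37] 0.07623435404748542 [ 2.330e-01  7.100e-01  2.950e-01  1.157e+00 -1.000e-03  2.280e-01]
jar [ 0.63456289 -0.45365905  0.        ] box base [ 0.64666345 -0.52904251  0.        ] [ 0.45120171 -0.5307599   0.        ]
tray [array([ 0.414, -0.397,  0.024]), array([ 0.423, -0.266,  0.024]), array([ 0.599, -0.311,  0.024]), array([ 0.576, -0.43 ,  0.024])]
```

View pics/w18.png

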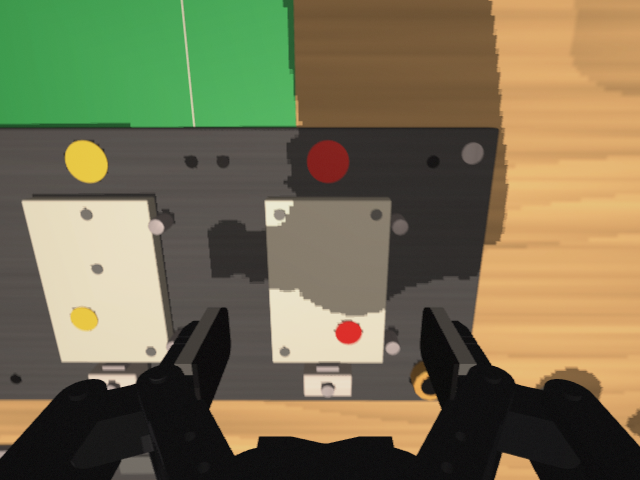

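View pics/s6.png

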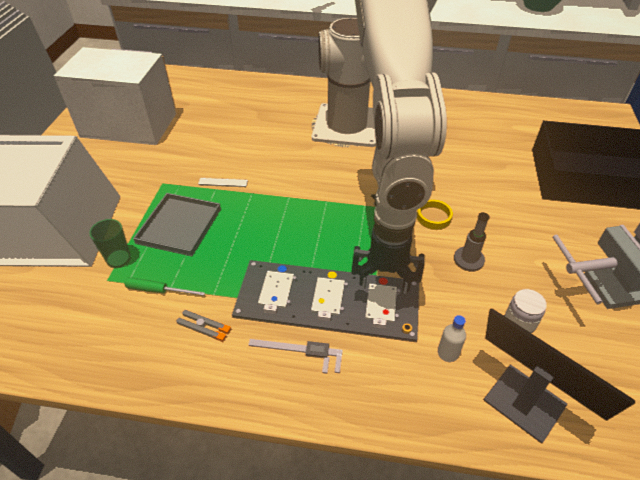

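Emit:
apply_moves(
  rows=[
    [[0, -0.05, -2, 0, 0, 0, 7.6], [0, -0.05, -3.6, 0, 0, 0, 7.6], [0, -0.05, -4.4, 0, 0, 0, 7.6], [0, -0.05, -4.65, 0, 0, 0, 7.6], [0, -0.05, -4.65, 0, 0, 0, 7.6], [0, -0.05, -4.65, 0, 0, 0, 6.6], [0, -0.05, -4.65, 0, 0, 0, 5], [0, -0.05, -4.65, 0, 0, 0, 5], [0, -0.05, -4.65, 0, 0, 0, 5], [0, -0.05, -4.65, 0, 0, 0, 5], [0, -0.05, -4.65, 0, 0, 0, 5]],
  ],
)

```text
clock: 48.73
tool_pos: [0.6667, 0.1572, 0.0171]
orientation: [0.002, 0.705, 0.709, 0.002]
contact_force: [-0.8, -0.2, 6.2]
finger_gap: 0.0501
```

```bash
python3 st.py
```

```text
48.73 [0.6667 0.1572 0.0171] jaw 90.27 levelling rot (np.float64(7.705580851745993e-05), np.float64(0.005938821305121238)) [-0.8 -0.2  6.2] 0.0501 [ 2.320e-01  7.470e-01  2.480e-01  1.065e+00 -1.000e-03  2.270e-01]
```

Again closed on the top face. Same remedy: open and go lower.

Emit:
apply_moves(
  rows=[
    [[0, 0, 0.2, 0, 0, 0, 6.6], [-0.1, 0, 0.3, 0, 0, 0, 7.6], [-0.2, 0, 0.3, 0, 0, 0, 7.6], [-0.2, -0.05, 0.3, 0, 0, 0, 7.6], [-0.2, -0.05, 0, 0, 0, 0, 7.6], [-0.2, -0.05, -0.3, 0, 0, 0, 7.6], [-0.2, -0.05, -0.55, 0, 0, 0, 7.6], [-0.2, -0.05, -0.55, 0, 0, 0, 7.6], [-0.2, -0.05, -0.55, 0, 0, 0, 7.6]],
  ],
)

```text
clock: 49.48
tool_pos: [0.6643, 0.1566, 0.0108]
orientation: [0.002, 0.705, 0.709, 0.002]
contact_force: [-0.4, 0.2, 0.0]
finger_gap: 0.0758
```

Emit:
apply_moves(
  rows=[
    [[0, 0, 0.15, 0, 0, 0, 7.0], [0, 0, 0.2, 0, 0, 0, 6.0], [0, 0, 0.2, 0, 0, 0, 5.0], [0, 0, 0.2, 0, 0, 0, 5.0], [0, 0, 0.2, 0, 0, 0, 5.0], [0, 0, 0.2, 0, 0, 0, 5.0], [0, 0, 0.2, 0, 0, 0, 5.0]],
  ],
)

```text
clock: 50.07
tool_pos: [0.6644, 0.1561, 0.0135]
orientation: [0.002, 0.706, 0.709, 0.001]
contact_force: [-1.4, -3.0, 5.8]
finger_gap: 0.0582
```

```bash
python3 st.py
```

```text
50.07 [0.6644 0.1561 0.0135] jaw 90.25 levelling rot (np.float64(0.00105376871811274), np.float64(0.005273980112345141)) [-1.4 -3.   5.8] 0.0582 [ 0.232  0.747  0.236  1.055 -0.002  0.227]
```

Emit:
apply_moves(
  rows=[
    [[-0.1, -0.1, 2, 0, 0.005, 0, 5], [-0.1, -0.1, 5, 0, 0.005, 0, 5], [-0.5, -2, 8, 0, 0.005, 0, 5], [-1.5, -5, 9, 0, 0.005, 0, 5], [-2.5, -8.5, 9, 0, 0.005, 0, 5], [-4, -12, 9, 0, 0.005, 0, 5], [-5, -15.5, 9, 0, 0.005, 0, 5], [-6, -19, 9, 0, 0.005, 0, 5], [-7, -22.5, 9, 0, 0.005, 0, 5], [-8, -26, 9, 0, 0.005, -0.02, 5], [-9, -29.5, 9, 0, 0.005, -0.04, 5], [-10.5, -33, 9, 0, 0.005, -0.06, 5], [-12, -36.5, 9, 0, 0.005, -0.08, 5], [-13.5, -40, 9, 0, 0.005, -0.09, 5], [-15, -43.5, 9, 0, 0.005, -0.09, 5], [-16, -47, 9, 0, 0.005, -0.09, 5], [-17.1, -50, 9, 0, 0.005, -0.09, 5], [-17.1, -51, 8, 0, 0.005, -0.09, 5], [-17.1, -51, 8, 0, 0.005, -0.09, 5], [-17.1, -51, 8, 0, 0.005, -0.09, 5]],
  ],
)

```text
clock: 51.73
tool_pos: [0.493, -0.3533, 0.092]
orientation: [-0.001, 0.737, 0.676, 0.0]
contact_force: [0.6, 0.6, -0.7]
finger_gap: 0.0581
```

```bash
python3 st.py; python3 snap.py w19
```

```text
51.73 [ 0.493  -0.3533  0.092 ] jaw 85.04 levelling rot (np.float64(-0.001264606752066244), np.float64(-0.0010285486028693675)) [ 0.6  0.6 -0.7] 0.0581 [-0.622  0.539  0.077  1.111  0.    -0.535]
51.7333 [ 0.493  -0.3533  0.092 ] jawyaw 85.04 z [-0.001   0.0013 -1.    ] [ 0.58  0.6  -0.72] 0.05809239906662126 [-0.622  0.539  0.077  1.111  0.    -0.535]
```

View pics/w19.png

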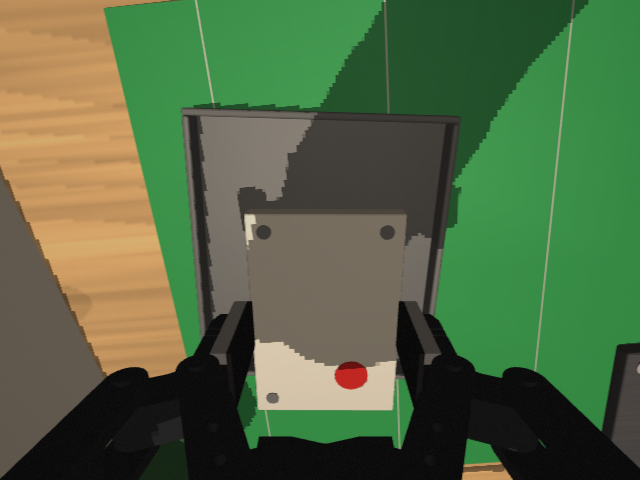

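```bash
python3 - <<'E'
import pickle
from h import *
o,c,im,d=pickle.load(open('w19.pkl','rb'))
a,b=ray(c,183,110,.024),ray(c,460,118,.024);print(a,b,np.linalg.norm(a-b));n=(a+b)/2;y=(b-a)/np.linalg.norm(b-a);x=np.array([y[1],-y[0],0]);print('tray centre',n+x*.085,'yaw',np.degrees(np.arctan2(x[1],x[0])))
E
```

```text
[ 0.40569504 -0.41806388  0.024     ] [ 0.42224915 -0.27457141  0.024     ] 0.14444419620352378
tray centre [ 0.49841203 -0.35605912  0.024     ] yaw -6.580874980038077
```

Emit:
apply_moves(
  rows=[
    [[0.4, -0.2, -2.5, 0, 0, 0, 5], [0.4, -0.2, -5, 0, 0, 0, 5], [0.4, -0.2, -7, 0, 0, 0, 5], [0.4, -0.2, -8, 0, 0, 0, 5], [0.4, -0.2, -8.45, 0, 0, 0, 5], [0.4, -0.2, -8.45, 0, 0, 0, 5], [0.4, -0.2, -8.45, 0, 0, 0, 5]],
  ],
)

```text
clock: 52.37
tool_pos: [0.4985, -0.3544, 0.009]
orientation: [0.0, 0.736, 0.677, 0.0]
contact_force: [1.2, -0.4, -0.6]
finger_gap: 0.0579
```

Emit:
apply_moves(
  rows=[
    [[0, 0, -0.25, 0, 0, 0, 5], [0, 0, -0.25, 0, 0, 0, 5], [0, 0, -0.25, 0, 0, 0, 6.4], [0, 0, -0.25, 0, 0, 0, 7.2], [0, 0, -0.25, 0, 0, 0, 7.6], [0, 0, -0.25, 0, 0, 0, 7.6], [0, 0, 2, 0, 0, 0, 7.6], [0, 0, 5, 0, 0, 0, 7.6], [0, 0, 8, 0, 0, 0, 7.6], [0, 0, 9, 0, 0, 0, 7.6]],
  ],
)

```text
clock: 53.2
tool_pos: [0.5007, -0.3561, 0.1039]
orientation: [0.004, 0.736, 0.677, 0.001]
contact_force: [0.7, -0.3, 0.2]
finger_gap: 0.0762
```

```bash
python3 st.py; python3 snap.py w20
```

```text
53.2 [ 0.5007 -0.3561  0.1039] jaw 85.18 levelling rot (np.float64(0.004337761593771737), np.float64(0.00677650974747329)) [ 0.7 -0.3  0.2] 0.0762 [-0.618  0.536  0.106  1.133  0.    -0.534]
53.2 [ 0.5007 -0.3561  0.1039] jawyaw 85.18 z [ 0.0068 -0.0043 -1.    ] [ 0.69 -0.32  0.18] 0.07624636592094944 [-0.618  0.536  0.106  1.133  0.    -0.534]
```

View pics/w20.png

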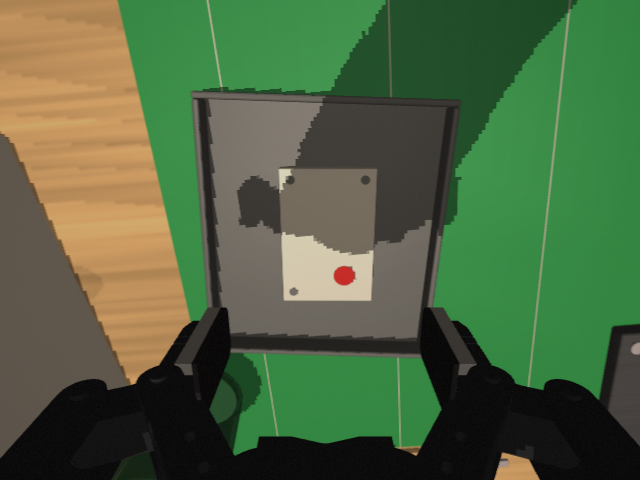

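The red panel lies centred in the tray, around (328,235). Next is yellow.

Emit:
apply_moves(
  rows=[
    [[1, 3.5, 0, 0.004, 0.007, 0, 7.6], [2.5, 7, 0, 0.004, 0.007, 0.02, 7.6], [4, 10.5, 0, 0.004, 0.007, 0.04, 7.6], [5.5, 14, 0, 0.004, 0.007, 0.06, 7.6], [7, 17.5, 0, 0.004, 0.007, 0.087, 7.6], [8.5, 21, 0, 0.004, 0.007, 0.087, 7.6], [10, 24.5, 0, 0.004, 0.007, 0.087, 7.6], [11.5, 28, 0, 0.004, 0.007, 0.087, 7.6], [13, 31.5, 0, 0.004, 0.007, 0.087, 7.6], [14.5, 35, 0, 0.004, 0.007, 0.087, 7.6], [16, 38.5, 0, 0.004, 0.007, 0.087, 7.6], [16.4, 39.7, -2, 0.004, 0.007, 0.087, 7.6], [16.4, 39.7, -4.4, 0.004, 0.007, 0.087, 7.6], [16.4, 39.7, -4.4, 0.004, 0.007, 0.087, 7.6], [16.4, 39.7, -4.4, 0.004, 0.007, 0.087, 7.6]],
  ],
)

```text
clock: 54.5
tool_pos: [0.6627, 0.0406, 0.0575]
orientation: [-0.001, 0.706, 0.708, -0.002]
contact_force: [-0.3, 0.1, 0.1]
finger_gap: 0.0761
```

```bash
python3 st.py; python3 snap.py w21; python3 st.py; python3 chk.py w21
```

```text
54.5 [0.6627 0.0406 0.0575] jaw 90.19 levelling rot (np.float64(0.001575880973695917), np.float64(-0.005213231346313872)) [-0.3  0.1  0.1] 0.0761 [ 6.200e-02  6.790e-01  2.310e-01  1.128e+00 -1.000e-03  5.800e-02]
54.5 [0.6627 0.0406 0.0575] jawyaw 90.19 z [-0.0052 -0.0016 -1.    ] [-0.26  0.09  0.06] 0.07608333478501027 [ 6.200e-02  6.790e-01  2.310e-01  1.128e+00 -1.000e-03  5.800e-02]
54.55 [0.6642 0.0401 0.0595] jaw 90.15 levelling rot (np.float64(0.0012568700634156917), np.float64(-0.0013740440823084225)) [ 0.2 -0.3  0.7] 0.0762 [ 6.100e-02  6.770e-01  2.330e-01  1.128e+00 -1.000e-03  5.800e-02]
red disc err [-0.1   0.21] 1420
yellow dot err [ 0.08 -0.02] 456
blue disc err [-0.   -0.31] 1405
blue dot err [-0.53 -0.01] 431
```

View pics/w21.png

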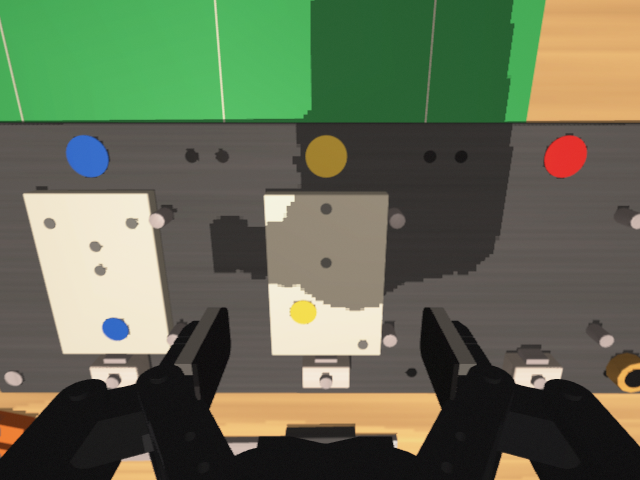

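Emit:
apply_moves(
  rows=[
    [[0, 0.1, -2, 0, 0, 0, 7.6], [0, 0.1, -3.6, 0, 0, 0, 7.6], [0, 0.1, -4.4, 0, 0, 0, 7.6], [0, 0.1, -4.8, 0, 0, 0, 7.6], [0, 0.1, -4.85, 0, 0, 0, 7.6], [0, 0.1, -4.85, 0, 0, 0, 7.6]],
  ],
)

```text
clock: 55.05
tool_pos: [0.6649, 0.0406, 0.0121]
orientation: [0.0, 0.706, 0.708, -0.0]
contact_force: [0.3, -0.8, 1.3]
finger_gap: 0.0758
```

Emit:
apply_moves(
  rows=[
    [[0, 0.05, 0, 0, 0, 0, 7.0], [0, 0.05, 0.1, 0, 0, 0, 6.0], [0, 0.05, 0.1, 0, 0, 0, 5.0], [0, 0.05, 0.1, 0, 0, 0, 5.0], [0, 0.05, 0.1, 0, 0, 0, 5.0], [0, 0.05, 0.1, 0, 0, 0, 5.0], [0, 0.05, 0.1, 0, 0, 0, 5.0]],
  ],
)

```text
clock: 55.63
tool_pos: [0.667, 0.0434, 0.0174]
orientation: [0.001, 0.706, 0.708, 0.003]
contact_force: [-2.3, 3.8, 11.5]
finger_gap: 0.0508
```

```bash
python3 st.py
```

```text
55.63 [0.667  0.0434 0.0174] jaw 90.22 levelling rot (np.float64(-0.0021091378766192265), np.float64(0.006064936575118962)) [-2.3  3.8 11.5] 0.0508 [0.064 0.716 0.188 1.036 0.002 0.06 ]
```

Emit:
apply_moves(
  rows=[
    [[0, 0, 0.3, 0, 0, 0, 6.6], [-0.2, -0.1, 0.5, 0, 0, 0, 7.6], [-0.2, -0.2, 2, 0, 0, 0, 7.6], [-0.2, -0.2, 3.5, 0, 0, 0, 7.6], [-0.2, -0.2, 4.2, 0, 0, 0, 7.6], [-0.2, -0.2, 4.2, 0, 0, 0, 7.6]],
  ],
)

```text
clock: 56.13
tool_pos: [0.6667, 0.0412, 0.0618]
orientation: [0.003, 0.706, 0.708, 0.005]
contact_force: [0.3, 0.6, 0.5]
finger_gap: 0.0759
```

```bash
python3 snap.py w22; python3 st.py; python3 chk.py w22
```

```text
56.1333 [0.6667 0.0412 0.0618] jawyaw 90.2 z [ 0.0106  0.0022 -0.9999] [0.32 0.64 0.54] 0.07585926843607914 [0.061 0.671 0.228 1.117 0.002 0.058]
56.18 [0.6659 0.0412 0.0605] jaw 90.2 levelling rot (np.float64(-0.002143325208951485), np.float64(0.00858334738415708)) [ 0.1 -0.1  0.2] 0.0763 [0.061 0.672 0.226 1.117 0.002 0.058]
red disc err [-0.48  0.01] 1384
yellow dot err [-0.43 -1.46] 455
blue disc err [-0.29  0.05] 1389
blue dot err [-1.13  0.36] 434
```

View pics/w22.png

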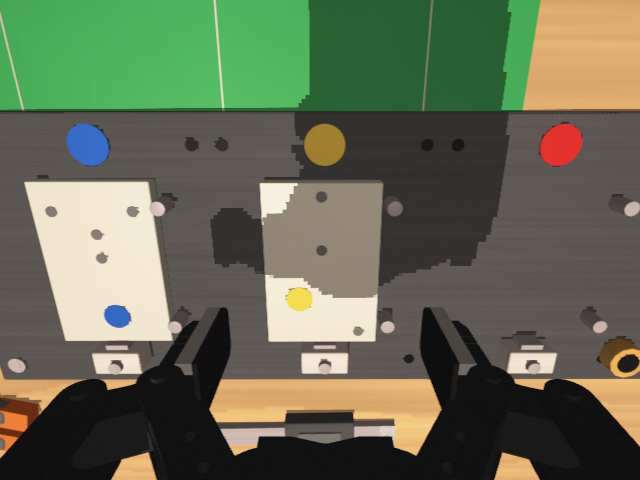

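Emit:
apply_moves(
  rows=[
    [[-0.1, -0.05, -2, 0.002, 0.008, 0, 7.6], [-0.1, -0.05, -3.6, 0.002, 0.008, 0, 7.6], [-0.1, -0.05, -4.4, 0.002, 0.008, 0, 7.6], [-0.1, -0.05, -4.8, 0.002, 0.008, 0, 7.6], [-0.1, -0.05, -5.0, 0.002, 0.008, 0, 7.6], [-0.1, -0.05, -5.05, 0.002, 0.008, 0, 7.6], [-0.1, -0.05, -5.05, 0.002, 0.008, 0, 7.6]],
  ],
)

```text
clock: 56.77
tool_pos: [0.6653, 0.0408, 0.0104]
orientation: [-0.001, 0.706, 0.708, 0.002]
contact_force: [-0.7, 0.2, -0.5]
finger_gap: 0.076
```

Emit:
apply_moves(
  rows=[
    [[0, 0, 0.1, 0, 0, 0, 7.0], [0, 0, 0.2, 0, 0, 0, 6.0], [0, 0, 0.2, 0, 0, 0, 5.0], [0, 0, 0.2, 0, 0, 0, 5.0], [0, 0, 0.2, 0, 0, 0, 5.0], [0, 0, 0.2, 0, 0, 0, 5.0], [0, 0, 0.2, 0, 0, 0, 5.0]],
  ],
)

```text
clock: 57.35
tool_pos: [0.6662, 0.0407, 0.014]
orientation: [-0.0, 0.706, 0.708, 0.003]
contact_force: [-1.0, 0.3, 6.1]
finger_gap: 0.058
```

```bash
python3 st.py
```

```text
57.35 [0.6662 0.0407 0.014 ] jaw 90.2 levelling rot (np.float64(-0.004160236953796895), np.float64(0.0037486823142581552)) [-1.   0.3  6.1] 0.058 [0.059 0.719 0.184 1.031 0.004 0.056]
```

Emit:
apply_moves(
  rows=[
    [[-0.1, -0.1, 2, -0.004, 0.004, 0, 5], [-0.1, -0.1, 5, -0.004, 0.004, 0, 5], [-0.5, -2, 8, -0.004, 0.004, 0, 5], [-1.5, -5, 9, -0.004, 0.004, 0, 5], [-3, -8.5, 9, -0.004, 0.004, 0, 5], [-4.5, -12, 9, -0.004, 0.004, 0, 5], [-6, -15.5, 9, -0.004, 0.004, -0.02, 5], [-7.5, -19, 9, -0.004, 0.004, -0.04, 5], [-9, -22.5, 9, -0.004, 0.004, -0.06, 5], [-10.5, -26, 9, -0.004, 0.004, -0.08, 5], [-12, -29.5, 9, -0.004, 0.004, -0.09, 5], [-13.5, -33, 9, -0.004, 0.004, -0.09, 5], [-15, -36.5, 9, -0.004, 0.004, -0.09, 5], [-16.8, -39.7, 8, -0.004, 0.004, -0.09, 5], [-16.8, -39.7, 6, -0.004, 0.004, -0.09, 5], [-16.8, -39.7, 5, -0.004, 0.004, -0.09, 5], [-16.8, -39.7, 5, -0.004, 0.004, -0.09, 5], [-16.8, -39.7, 5, -0.004, 0.004, -0.09, 5]],
  ],
)

```text
clock: 58.85
tool_pos: [0.4979, -0.3549, 0.0631]
orientation: [-0.001, 0.737, 0.676, -0.0]
contact_force: [0.2, -1.1, -0.3]
finger_gap: 0.0575
```

```bash
python3 st.py; python3 snap.py w23
```

```text
58.85 [ 0.4979 -0.3549  0.0631] jaw 85.12 levelling rot (np.float64(-0.001890698774580298), np.float64(-0.001996843124910287)) [ 0.2 -1.1 -0.3] 0.0575 [-0.619  0.575  0.058  1.056  0.    -0.534]
58.85 [ 0.4979 -0.3549  0.0631] jawyaw 85.12 z [-0.002   0.0019 -1.    ] [ 0.18 -1.14 -0.3 ] 0.05752146150239208 [-0.619  0.575  0.058  1.056  0.    -0.534]
```

View pics/w23.png

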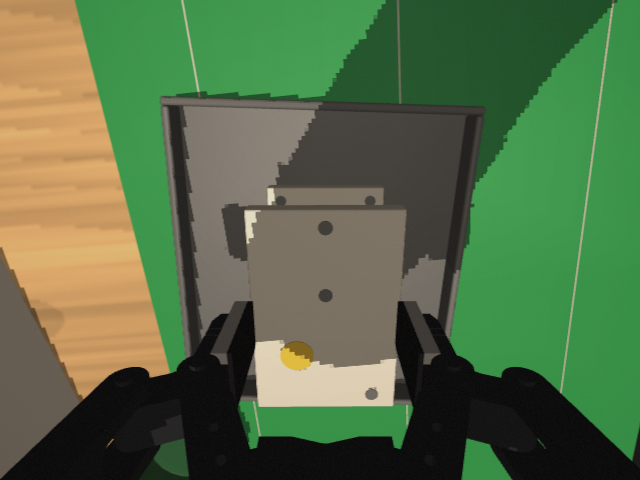

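Emit:
apply_moves(
  rows=[
    [[0, 0, -1.5, 0, 0, 0, 5], [0, 0, -3, 0, 0, 0, 5], [0, 0, -4, 0, 0, 0, 5], [0, 0, -4.5, 0, 0, 0, 5], [0, 0, -4.8, 0, 0, 0, 5], [0, 0, -4.8, 0, 0, 0, 5], [0, 0, -4.8, 0, 0, 0, 5]],
  ],
)

```text
clock: 59.48
tool_pos: [0.4994, -0.3552, 0.0167]
orientation: [0.0, 0.736, 0.677, 0.0]
contact_force: [0.2, 0.0, -0.4]
finger_gap: 0.0577
```

Emit:
apply_moves(
  rows=[
    [[0, 0, -0.15, 0, 0, 0, 5], [0, 0, -0.15, 0, 0, 0, 5], [0, 0, -0.15, 0, 0, 0, 6.4], [0, 0, -0.15, 0, 0, 0, 7.2], [0, 0, -0.15, 0, 0, 0, 7.6], [0, 0, -0.15, 0, 0, 0, 7.6], [0, 0, 2, 0, 0, 0, 7.6], [0, 0, 5, 0, 0, 0, 7.6], [0, 0, 8, 0, 0, 0, 7.6], [0, 0, 9, 0, 0, 0, 7.6]],
  ],
)

```text
clock: 60.32
tool_pos: [0.5016, -0.3568, 0.1117]
orientation: [0.004, 0.736, 0.677, 0.001]
contact_force: [1.5, -0.7, 0.7]
finger_gap: 0.0761
```

```bash
python3 st.py; python3 snap.py w24
```

```text
60.32 [ 0.5016 -0.3568  0.1117] jaw 85.17 levelling rot (np.float64(0.004420595720108423), np.float64(0.006720432089839791)) [ 1.5 -0.7  0.7] 0.0761 [-0.618  0.532  0.121  1.151  0.    -0.534]
60.3167 [ 0.5016 -0.3568  0.1117] jawyaw 85.17 z [ 0.0067 -0.0044 -1.    ] [ 1.49 -0.7   0.73] 0.07609441693018376 [-0.618  0.532  0.121  1.151  0.    -0.534]
```

View pics/w24.png

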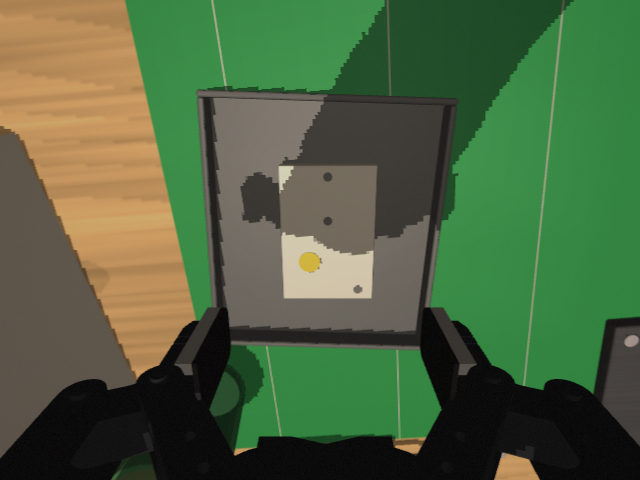

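The yellow panel is stacked squarely on the red. Now blue.

Emit:
apply_moves(
  rows=[
    [[2, 3.5, 0, 0.004, 0.007, 0, 7.6], [4, 7, 0, 0.004, 0.007, 0.02, 7.6], [6, 10.5, 0, 0.004, 0.007, 0.04, 7.6], [8, 14, 0, 0.004, 0.007, 0.06, 7.6], [10, 17.5, 0, 0.004, 0.007, 0.087, 7.6], [12, 21, 0, 0.004, 0.007, 0.087, 7.6], [14, 24.5, 0, 0.004, 0.007, 0.087, 7.6], [16.3, 28, 0, 0.004, 0.007, 0.087, 7.6], [16.3, 28.3, -2, 0.004, 0.007, 0.087, 7.6], [16.3, 28.3, -4.5, 0.004, 0.007, 0.087, 7.6], [16.3, 28.3, -5.2, 0.004, 0.007, 0.087, 7.6], [16.3, 28.3, -5.2, 0.004, 0.007, 0.087, 7.6], [16.3, 28.3, -5.2, 0.004, 0.007, 0.087, 7.6]],
  ],
)

```text
clock: 61.45
tool_pos: [0.6642, -0.0746, 0.0594]
orientation: [-0.0, 0.706, 0.708, -0.001]
contact_force: [-0.5, -0.3, 0.2]
finger_gap: 0.0757
```

```bash
python3 snap.py w25; python3 st.py; python3 chk.py w25
```

```text
61.45 [ 0.6642 -0.0746  0.0594] jawyaw 90.11 z [-1.e-03 -8.e-04 -1.e+00] [-0.52 -0.29  0.16] 0.07565928269582894 [-1.110e-01  6.820e-01  2.430e-01  1.132e+00 -1.000e-03 -1.130e-01]
61.5 [ 0.6652 -0.0749  0.0608] jaw 90.09 levelling rot (np.float64(0.0011253050005936883), np.float64(0.0017541199278853048)) [ 0.5 -0.3  0.3] 0.076 [-1.120e-01  6.810e-01  2.440e-01  1.132e+00 -1.000e-03 -1.130e-01]
yellow disc err [0.02 0.05] 1362
blue disc err [ 0.1  -0.14] 1362
blue dot err [-0.45  0.07] 430
```

View pics/w25.png

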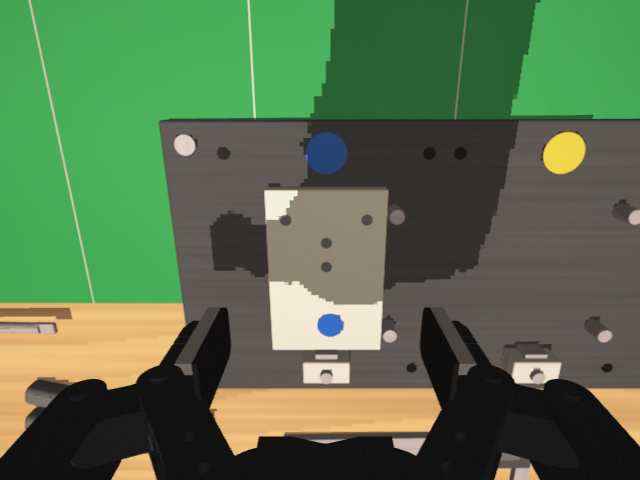

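Emit:
apply_moves(
  rows=[
    [[0, 0.1, -2, 0, 0, 0, 7.6], [0, 0.1, -3.6, 0, 0, 0, 7.6], [0, 0.1, -4.4, 0, 0, 0, 7.6], [0, 0.1, -4.8, 0, 0, 0, 7.6], [0, 0.1, -5.05, 0, 0, 0, 7.6], [0, 0.1, -5.1, 0, 0, 0, 7.6], [0, 0.1, -5.1, 0, 0, 0, 7.6]],
  ],
)

```text
clock: 62.08
tool_pos: [0.6659, -0.0742, 0.0108]
orientation: [0.002, 0.707, 0.708, 0.001]
contact_force: [0.5, 0.5, 0.3]
finger_gap: 0.0762
```

Emit:
apply_moves(
  rows=[
    [[0, 0, 0.1, 0, 0, 0, 7.0], [0, 0, 0.15, 0, 0, 0, 6.0], [0, 0, 0.15, 0, 0, 0, 5.0], [0, 0, 0.15, 0, 0, 0, 5.0], [0, 0, 0.15, 0, 0, 0, 5.0], [0, 0, 0.15, 0, 0, 0, 5.0], [0, 0, 0.15, 0, 0, 0, 5.0]],
  ],
)

```text
clock: 62.67
tool_pos: [0.6668, -0.0743, 0.0141]
orientation: [0.003, 0.707, 0.708, 0.001]
contact_force: [-1.7, 0.5, 5.6]
finger_gap: 0.0577
```

```bash
python3 st.py
```

```text
62.67 [ 0.6668 -0.0743  0.0141] jaw 90.08 levelling rot (np.float64(0.001614871110835513), np.float64(0.005837201921328356)) [-1.7  0.5  5.6] 0.0577 [-1.100e-01  7.240e-01  1.940e-01  1.034e+00 -1.000e-03 -1.120e-01]
```

Emit:
apply_moves(
  rows=[
    [[-0.1, -0.1, 2, 0, 0.006, 0, 5], [-0.1, -0.1, 5, 0, 0.006, 0, 5], [-1, -2, 8, 0, 0.006, 0, 5], [-3, -5, 9, 0, 0.006, -0.02, 5], [-5, -8.5, 9, 0, 0.006, -0.04, 5], [-7, -12, 9, 0, 0.006, -0.06, 5], [-9, -15.5, 9, 0, 0.006, -0.08, 5], [-11, -19, 9, 0, 0.006, -0.088, 5], [-13, -22.5, 9, 0, 0.006, -0.088, 5], [-15, -26, 9, 0, 0.006, -0.088, 5], [-16.8, -28.1, 8, 0, 0.006, -0.088, 5], [-16.8, -28.1, 6, 0, 0.006, -0.088, 5], [-16.8, -28.1, 5, 0, 0.006, -0.088, 5], [-16.8, -28.1, 5, 0, 0.006, -0.088, 5], [-16.8, -28.1, 5, 0, 0.006, -0.088, 5]],
  ],
)

```text
clock: 63.92
tool_pos: [0.4987, -0.3541, 0.0633]
orientation: [-0.0, 0.737, 0.676, -0.001]
contact_force: [-0.3, 0.1, -0.2]
finger_gap: 0.0575
```

```bash
python3 st.py; python3 snap.py w26;python3 st.py
```

```text
63.92 [ 0.4987 -0.3541  0.0633] jaw 85.11 levelling rot (np.float64(0.00039528340927450845), np.float64(-0.001860588496077036)) [-0.3  0.1 -0.2] 0.0575 [-6.170e-01  5.740e-01  5.700e-02  1.055e+00 -1.000e-03 -5.310e-01]
63.9167 [ 0.4987 -0.3541  0.0633] jawyaw 85.11 z [-1.9e-03 -4.0e-04 -1.0e+00] [-0.25  0.1  -0.19] 0.05749760849885854 [-6.170e-01  5.740e-01  5.700e-02  1.055e+00 -1.000e-03 -5.310e-01]
63.97 [ 0.4996 -0.3544  0.0642] jaw 85.14 levelling rot (np.float64(0.0016886009009650133), np.float64(-0.00028526183147871767)) [ 0.1  0.3 -1. ] 0.058 [-0.616  0.574  0.058  1.055 -0.002 -0.531]
```

View pics/w26.png

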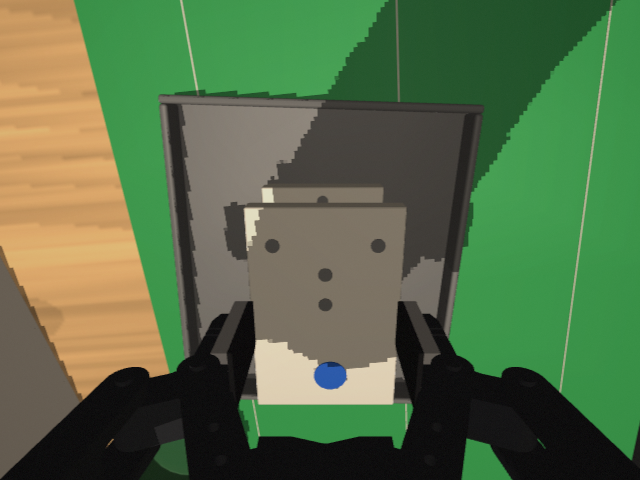

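Emit:
apply_moves(
  rows=[
    [[0, -0.05, -1.5, 0, 0, 0, 5], [0, -0.05, -2.8, 0, 0, 0, 5], [0, -0.05, -3.6, 0, 0, 0, 5], [0, -0.05, -4, 0, 0, 0, 5], [0, -0.05, -4.1, 0, 0, 0, 5], [0, -0.05, -4.1, 0, 0, 0, 5], [0, -0.05, -4.1, 0, 0, 0, 5]],
  ],
)

```text
clock: 64.55
tool_pos: [0.5003, -0.3551, 0.0241]
orientation: [0.001, 0.736, 0.677, -0.001]
contact_force: [-0.2, -0.4, 0.1]
finger_gap: 0.0576
```

Emit:
apply_moves(
  rows=[
    [[0, 0, -0.12, 0, 0, 0, 5], [0, 0, -0.12, 0, 0, 0, 5], [0, 0, -0.12, 0, 0, 0, 6.4], [0, 0, -0.12, 0, 0, 0, 7.2], [0, 0, -0.12, 0, 0, 0, 7.6], [0, 0, -0.12, 0, 0, 0, 7.6], [0, 0, 2, 0, 0, 0, 7.6], [0, 0, 5, 0, 0, 0, 7.6], [0, 0, 8, 0, 0, 0, 7.6], [0, 1, 10, 0, 0, 0, 7.6], [0, 2, 14, 0, 0, 0, 7.6], [-3, 4, 17, 0, 0, 0, 7.6], [-6, 6, 20, 0, 0, 0, 7.6], [-9, 9, 20, 0, 0, 0, 7.6], [-9, 9, 20, 0, 0, 0, 7.6], [-9, 9, 20, 0, 0, 0, 7.6]],
  ],
)

```text
clock: 65.88
tool_pos: [0.4084, -0.2634, 0.2254]
orientation: [0.002, 0.736, 0.677, -0.0]
contact_force: [-0.6, -0.8, -0.5]
finger_gap: 0.0763
```

```bash
python3 st.py; python3 snap.py w27; python3 snap.py t4 top; python3 snap.py s7 scene; python3 - <<'E'
import pickle
from h import *
o,c,im,d=pickle.load(open('t4.pkl','rb'))
a=cv2.resize(cv2.convertScaleAbs(im[150:350,130:530],alpha=1.5),None,fx=2,fy=2);save('t4b.png',a)
o,c,im,d=pickle.load(open('s7.pkl','rb'))
print('stand/cap px expected',proj(c,[.494,.352,.144]),proj(c,[.494,.352,.08]))
save('s7b.png',cv2.resize(cv2.convertScaleAbs(im[200:280,440:520],alpha=1.6),None,fx=6,fy=6,interpolation=cv2.INTER_CUBIC))
E
```

```text
65.88 [ 0.4084 -0.2634  0.2254] jaw 85.2 levelling rot (np.float64(0.0028345081934736793), np.float64(0.0016429407959444708)) [-0.6 -0.8 -0.5] 0.0763 [-5.720e-01  2.130e-01 -4.600e-02  1.309e+00 -1.000e-03 -4.880e-01]
65.8833 [ 0.4084 -0.2634  0.2254] jawyaw 85.2 z [ 0.0016 -0.0028 -1.    ] [-0.62 -0.81 -0.52] 0.07634695371804434 [-5.720e-01  2.130e-01 -4.600e-02  1.309e+00 -1.000e-03 -4.880e-01]
65.9333 [ 0.4099 -0.2647  0.225 ] jawyaw 85.19 z [ 0.0025 -0.0036 -1.    ] [-0.16 -0.01 -0.13] 0.07593497114990175 [-0.572  0.216 -0.043  1.307 -0.002 -0.488]
65.9833 [ 0.4107 -0.2653  0.2245] jawyaw 85.17 z [ 0.0023 -0.0035 -1.    ] [ 0.35 -0.96 -0.77] 0.07553842333491215 [-0.573  0.219 -0.041  1.307 -0.002 -0.488]
stand/cap px expected [482.42447375 214.49048143] [475.68277135 235.0165431 ]
```

View pics/w27.png

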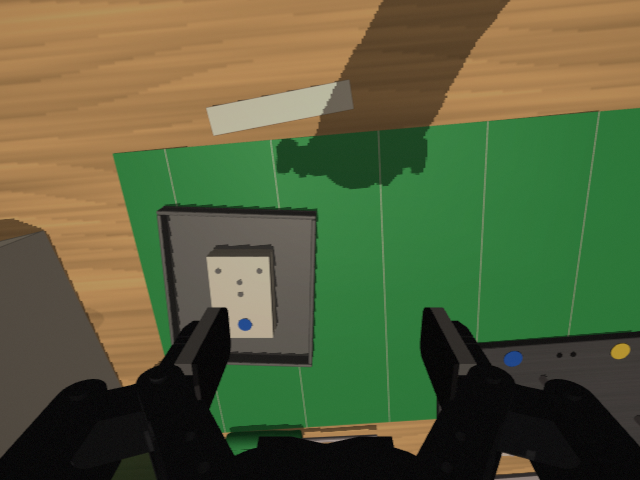

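View pics/t4b.png

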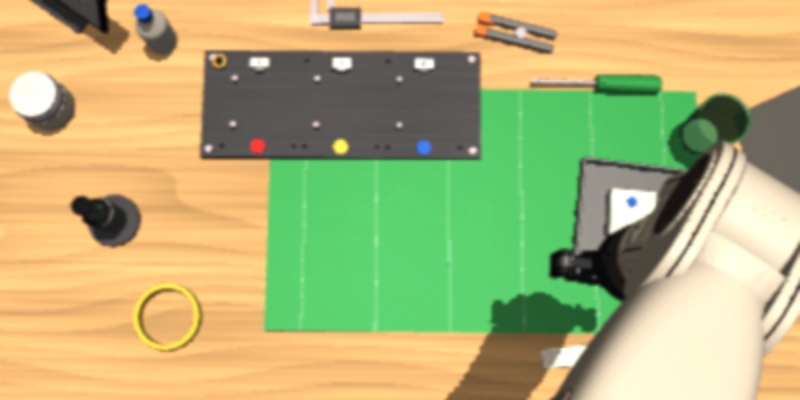

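View pics/s7b.png

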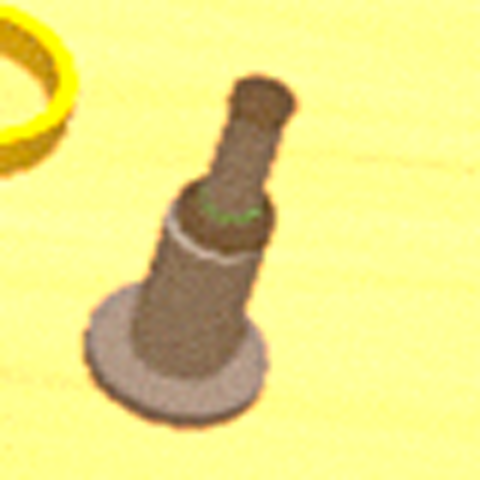

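```bash
python3 - <<'E'
import pickle
from h import *
o,c,im,d=pickle.load(open('w27.pkl','rb'));K,R,t=c
for a,b in [(213,262),(268,262),(240,300),(268,330),(290,300),(190,300)]:
    q=np.linalg.inv(K)@np.array([a,b,1.])*d[b,a];print((R.T@(q-t)).round(4))
print('stack c',ray(c,241,297,.028),'tray corners',[ray(c,u,v,.024).round(3) for u,v in [(160,210),(317,214),(312,363)]])
print(get_obs()['clock'],get_obs()['qvel'].round(3)); finish_job()
E
```

```text
[ 0.4573 -0.3742  0.0269]
[ 0.4611 -0.3214  0.0283]
[ 0.4994 -0.3545  0.0276]
[ 0.5362 -0.3316  0.0266]
[ 0.516  -0.3087  0.0037]
[ 0.507  -0.4142  0.004 ]
stack c [ 0.49599398 -0.35289585  0.028     ] tray corners [array([ 0.403, -0.415,  0.024]), array([ 0.419, -0.271,  0.024]), array([ 0.582, -0.291,  0.024])]
66.0333 [-0.004  0.027  0.011  0.003 -0.001 -0.001]
the job is handed in; nothing more can be done
```

The full sequence is done and handed in at about 66 s of the 210 s allowed; no verdict was reported.

**Seating:** All three panels were present, and I seated each against its dowels and stop. In the camera checks the dots and edges were within about 0.6 mm of nominal. After that the yellow panel was knocked askew, by about 12°, so I reseated it and checked it again before touching anything with the stylus.

**Stylus:** I touched the datum, then the red, yellow and blue dots, each with a reaction of about 1–2 N. That force reading is noisy (about ±1 N), but the scene-camera pictures put the tip on each target. The stylus is back upright in its stand. Its guard is on the rim, about 2 mm off its middle.

**Unloading:** The panels are stacked in the tray in the order red, yellow, blue. The top of the stack measures about 27–28 mm above the bench (28 mm expected), flat, and within about 5 mm of the tray's middle. While clearing the fixture, the jaws first closed on the top face of the red panel and then of the yellow. I regripped lower each time, with no harm seen.

The bystanders looked undisturbed in the last pictures, but I did not measure them, and the arm hid part of the view. The gripper is clear of everything.

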